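# Set the stop height: three spacers and a click-on collar

### The job

Set up the stop post for the next job: put exactly three of the five blue spacer rings on it, flat on its shoulder, then slide the brass collar on over them and push it down, without ramming it, until it clicks home under the sprung balls. Leave the two spare rings where they lie and do not disturb the sample box, the tape roll or the solvent bottle.

Things in the scene. Friction and masses are not known exactly. Their poses are not given: they have to be found in the camera images.
- spacer_1: Loose blue plastic spacer ring, one of five alike: outside diameter 40 mm, bore 25 mm, 8 mm thick, 20 g; starts lying flat on the worktop. Origin: centre of its underside, z up its axis.
- spacer_2: Loose blue plastic spacer ring, one of five alike: outside diameter 40 mm, bore 25 mm, 8 mm thick, 20 g; starts lying flat on the worktop. Origin: centre of its underside, z up its axis.
- spacer_3: Loose blue plastic spacer ring, one of five alike: outside diameter 40 mm, bore 25 mm, 8 mm thick, 20 g; starts lying flat on the worktop. Origin: centre of its underside, z up its axis.
- spacer_4: Loose blue plastic spacer ring, one of five alike: outside diameter 40 mm, bore 25 mm, 8 mm thick, 20 g; starts lying flat on the worktop. Origin: centre of its underside, z up its axis.
- spacer_5: Loose blue plastic spacer ring, one of five alike: outside diameter 40 mm, bore 25 mm, 8 mm thick, 20 g; starts lying flat on the worktop. Origin: centre of its underside, z up its axis.
- collar: Loose brass retaining collar with a knurled outside: outside diameter 34 mm, bore 18 mm, 15 mm tall, about 50 g (varies); starts upright on the worktop, either end may go down. Origin: centre of its underside, z up its axis.
- stop_post: Upright stop post, fixed to the worktop: round aluminium foot 72 mm across, 10 mm thick; on it a steel shoulder 42 mm across with its top 14 mm above the worktop; then a 16 mm steel shaft up to 64 mm and a nose tapering to 9 mm at 74 mm. Three sprung brass balls stand out of the shaft (see ball_1). Origin: centre of the foot's underside, on the worktop, z up.
- shoulder (a point): Centre of the shoulder's top face, on the post's axis, 14 mm above the worktop: the first spacer rests on it. Three spacers (24 mm) and the collar (15 mm) just fit between shoulder and balls with 1 to 2 mm of play, the seated collar's underside 24 mm above this point; with four spacers the collar cannot get past the balls.
- post_tip (a point): Centre of the top of the post's nose, 74 mm above the worktop.
- sample_box: Bystander: light grey sample box 84x110x40 mm, loose. Origin: centre of its underside.
- tape_roll: Bystander: roll of brown tape lying flat, 92 mm across, 48 mm high, loose. Origin: centre of its underside.
- ipa_bottle: Bystander: blue and white solvent bottle, 65 mm across, 97 mm high, loose. Origin: centre of its underside.
- ball_1 (a joint): Travel in m of one of three 8 mm detent balls into the post's shaft: 0 fully out, 0.002 pushed in by the collar's bore, at most 0.0035; springs back to 0. Balls 120 degrees apart, centres 58 mm above the worktop, reaching 11 mm from the axis: spacers pass them freely, the collar must push them in (about 5 to 10 N downward in all); past it they spring out above it.
- ball_2 (a joint): Travel in m of one of three 8 mm detent balls into the post's shaft: 0 fully out, 0.002 pushed in by the collar's bore, at most 0.0035; springs back to 0. Balls 120 degrees apart, centres 58 mm above the worktop, reaching 11 mm from the axis: spacers pass them freely, the collar must push them in (about 5 to 10 N downward in all); past it they spring out above it.
- ball_3 (a joint): Travel in m of one of three 8 mm detent balls into the post's shaft: 0 fully out, 0.002 pushed in by the collar's bore, at most 0.0035; springs back to 0. Balls 120 degrees apart, centres 58 mm above the worktop, reaching 11 mm from the axis: spacers pass them freely, the collar must push them in (about 5 to 10 N downward in all); past it they spring out above it.
Not all that is in view belongs to the job. What is shaped like the spacer_2 but pink or turquoise is not meant. Leave any orange look-alike of the spacer_1 alone.

How it is judged:
On the way, in this order (a step that is already met when the one before it is completed fails the run):
1. exactly three spacers lie stacked on the post, the other two where they were (((horizontal distance between spacer_1 and shoulder below 0.007 m and z of spacer_1 in the frame of shoulder below 0.0185 m and angle between spacer_1's own z axis and vertical below 0.1 rad) or (distance of spacer_1 from where it was at the start of the episode below 0.03 m and height (world z) of spacer_1 below 0.01 m)) and ((horizontal distance between spacer_2 and shoulder below 0.007 m and z of spacer_2 in the frame of shoulder below 0.0185 m and angle between spacer_2's own z axis and vertical below 0.1 rad) or (distance of spacer_2 from where it was at the start of the episode below 0.03 m and height (world z) of spacer_2 below 0.01 m)) and ((horizontal distance between spacer_3 and shoulder below 0.007 m and z of spacer_3 in the frame of shoulder below 0.0185 m and angle between spacer_3's own z axis and vertical below 0.1 rad) or (distance of spacer_3 from where it was at the start of the episode below 0.03 m and height (world z) of spacer_3 below 0.01 m)) and ((horizontal distance between spacer_4 and shoulder below 0.007 m and z of spacer_4 in the frame of shoulder below 0.0185 m and angle between spacer_4's own z axis and vertical below 0.1 rad) or (distance of spacer_4 from where it was at the start of the episode below 0.03 m and height (world z) of spacer_4 below 0.01 m)) and ((horizontal distance between spacer_5 and shoulder below 0.007 m and z of spacer_5 in the frame of shoulder below 0.0185 m and angle between spacer_5's own z axis and vertical below 0.1 rad) or (distance of spacer_5 from where it was at the start of the episode below 0.03 m and height (world z) of spacer_5 below 0.01 m)) and ((horizontal distance between spacer_1 and shoulder below 0.007 m and z of spacer_1 in the frame of shoulder between -0.0025 and 0.0025 m) or (horizontal distance between spacer_2 and shoulder below 0.007 m and z of spacer_2 in the frame of shoulder between -0.0025 and 0.0025 m) or (horizontal distance between spacer_3 and shoulder below 0.007 m and z of spacer_3 in the frame of shoulder between -0.0025 and 0.0025 m) or (horizontal distance between spacer_4 and shoulder below 0.007 m and z of spacer_4 in the frame of shoulder between -0.0025 and 0.0025 m) or (horizontal distance between spacer_5 and shoulder below 0.007 m and z of spacer_5 in the frame of shoulder between -0.0025 and 0.0025 m)) and ((horizontal distance between spacer_1 and shoulder below 0.007 m and z of spacer_1 in the frame of shoulder between 0.0055 and 0.0105 m) or (horizontal distance between spacer_2 and shoulder below 0.007 m and z of spacer_2 in the frame of shoulder between 0.0055 and 0.0105 m) or (horizontal distance between spacer_3 and shoulder below 0.007 m and z of spacer_3 in the frame of shoulder between 0.0055 and 0.0105 m) or (horizontal distance between spacer_4 and shoulder below 0.007 m and z of spacer_4 in the frame of shoulder between 0.0055 and 0.0105 m) or (horizontal distance between spacer_5 and shoulder below 0.007 m and z of spacer_5 in the frame of shoulder between 0.0055 and 0.0105 m)) and ((horizontal distance between spacer_1 and shoulder below 0.007 m and z of spacer_1 in the frame of shoulder between 0.0135 and 0.0185 m) or (horizontal distance between spacer_2 and shoulder below 0.007 m and z of spacer_2 in the frame of shoulder between 0.0135 and 0.0185 m) or (horizontal distance between spacer_3 and shoulder below 0.007 m and z of spacer_3 in the frame of shoulder between 0.0135 and 0.0185 m) or (horizontal distance between spacer_4 and shoulder below 0.007 m and z of spacer_4 in the frame of shoulder between 0.0135 and 0.0185 m) or (horizontal distance between spacer_5 and shoulder below 0.007 m and z of spacer_5 in the frame of shoulder between 0.0135 and 0.0185 m))), for 0.2 s.
2. the collar has clicked home over the three spacers, below the sprung balls (horizontal distance between collar and shoulder below 0.003 m and z of collar in the frame of shoulder between 0.0225 and 0.0265 m and angle between collar's own z axis and vertical below 0.1 rad and value of joint each of ball_1, ball_2, ball_3 below 0.0007 m), for 0.2 s.
At the end, for the whole second after the job is handed in: Three spacers flat on the shoulder within 7 mm of its axis; two still within 30 mm of their start; collar level on the stack, within 3 mm of the axis, underside 22.5 to 26.5 mm above the shoulder; balls out to within 0.7 mm; all at rest (all of step 2 and ((horizontal distance between spacer_1 and shoulder below 0.007 m and z of spacer_1 in the frame of shoulder below 0.0185 m and angle between spacer_1's own z axis and vertical below 0.1 rad) or (distance of spacer_1 from where it was at the start of the episode below 0.03 m and height (world z) of spacer_1 below 0.01 m)) and ((horizontal distance between spacer_2 and shoulder below 0.007 m and z of spacer_2 in the frame of shoulder below 0.0185 m and angle between spacer_2's own z axis and vertical below 0.1 rad) or (distance of spacer_2 from where it was at the start of the episode below 0.03 m and height (world z) of spacer_2 below 0.01 m)) and ((horizontal distance between spacer_3 and shoulder below 0.007 m and z of spacer_3 in the frame of shoulder below 0.0185 m and angle between spacer_3's own z axis and vertical below 0.1 rad) or (distance of spacer_3 from where it was at the start of the episode below 0.03 m and height (world z) of spacer_3 below 0.01 m)) and ((horizontal distance between spacer_4 and shoulder below 0.007 m and z of spacer_4 in the frame of shoulder below 0.0185 m and angle between spacer_4's own z axis and vertical below 0.1 rad) or (distance of spacer_4 from where it was at the start of the episode below 0.03 m and height (world z) of spacer_4 below 0.01 m)) and ((horizontal distance between spacer_5 and shoulder below 0.007 m and z of spacer_5 in the frame of shoulder below 0.0185 m and angle between spacer_5's own z axis and vertical below 0.1 rad) or (distance of spacer_5 from where it was at the start of the episode below 0.03 m and height (world z) of spacer_5 below 0.01 m)) and linear speed of each of spacer_1, spacer_2, spacer_3, spacer_4, spacer_5, collar below 0.02 m/s); the robot touches nothing.
It fails at once if the sample box is disturbed (moved more than 20 mm) (distance of sample_box from where it was at the start of the episode above 0.02 m).
It fails at once if the tape roll is disturbed (moved more than 20 mm) (distance of tape_roll from where it was at the start of the episode above 0.02 m).
It fails at once if the solvent bottle is disturbed (moved more than 20 mm) (distance of ipa_bottle from where it was at the start of the episode above 0.02 m).
It fails at once if the post is rammed (more than 80 N on it) (contact force between stop_post and anything else above 80 N).
It also fails if it takes over 67 s, if anything falls off the work surface, if the arm or the gripper's body presses on something with over 40 N, if the wrist force passes 120 N, or if a joint passes its speed limit or range.

### The arm

A 6-joint arm with a two-finger parallel gripper is mounted at the origin on a cart in front of the work surface, level with it; the furniture and walls round the work are solid. World frame = base frame: x ahead of the robot, y to its left, z up, the work surface at z = 0. Lengths are in m, angles in rad, forces in N, time in s.
With the tool pointing down it reaches from about 0.275 to 0.725 m from the base axis. Payload 5.6 kg.
Tool frame: the origin (TCP) lies on the centre line of the jaws, within the pads' length; the fingertips stand 19 mm ahead of it and the grasp point (between the pads) is the TCP (bot.nose_length is the distance from the TCP to the fingertips, in m); z points along the fingers, y is the direction in which the jaws open and shut (so a half turn about z gives the same grasp; the last joint's range is limited). The gripper opens to 85 mm and grips with 20 to 120 N. Pads are 22 mm wide; open, the fingers measure 114 mm over their backs; the gripper's body (76 mm by 85 mm) begins 54 mm behind the grasp point. The pads swing forward as they close: fully open they stand 13 mm farther back than shut.
Start: joints at [1.419, 0.255, 0.108, 0, -1.424, -0.285], TCP at [0.233, 0.498, 0.25] pointing down, gripper open.
Joint ranges: [-2.95, 2.95], [-1.21, 1.97], [-1.09, 1.5], [-2.87, 1.71], [-2.94, -0.07], [-3.05, 3.05]. Speed limits (rad/s): [2.57, 2.57, 3.14, 3.14, 3.14, 3.14].

### API

Orientations are given as [roll, pitch, yaw] about the fixed x, y, z axes, in that order (R = Rz(yaw) Ry(pitch) Rx(roll)).
In Python, from plant import bot gives the robot as it stands.
- The arm moves only by the tool drive_tool, never from a script. Its argument "targets" is a list of rows, each a list of 7 numbers: the shift along the tool's x, y, z scaled (see below), then the turn, a rotation vector about the tool's x, y, z scaled (see below), then the finger opening in mm, from 0 to 85.4. In form: [[tx, ty, tz, ax, ay, az, gripper], ...]. A call has 1 to 12 rows; each row is the pose to reach, as a shift and turn from the pose commanded when the call began, along the tool's axes at that moment; what a row does not reach only later rows make up. The controller multiplies each number of a shift by 0.6 m and each number of a turn by 90 degrees. A row lasts 1/10 s, in which the tool goes at most 50 mm and 8.59 degrees, less where a joint would pass 70% of its speed; a pose out of reach is approached as far as the arm can. A call with a number of a shift or a turn outside -1 to 1 is refused whole. A call with a gripper value outside its range is refused whole. The fingers move at their own pace and stop on an object; "squeeze" is the grip in N (left out, the last holds). Time passes only in rows, so rows that repeat a pose let the fingers close. It gives the time, the measured TCP pose, the force and the opening at its end, in the units of the state.
- bot.state(): the state, without advancing time (a new reading comes with each control period).
- bot.camera(name): name is "side" or "top" or "wrist"; returns (picture, depth): 420x560x3 uint8, red, green, blue; 420x560 float32, m along the optical axis (not along the pixel's ray), 0 where there is no reading.
- bot.camera_params(name): a dict with "fx", "fy", "cx", "cy" (pixels), "xyz" and "rotation" of the camera in the world. Camera axes: x right, y up, looking along -z (the intrinsics and any distortion apply to the point x, -y, -z); pixel columns grow to the right and rows downward; lengths in m; the calibration is good to about 2 mm. A picture is of the moment at which its call begins: read the wrist's pose just before it. camera_params takes no time and is no camera call; for the wrist camera it gives the pose at the moment of the call.
- bot.finish_job(): hands the job in, once; it reports no verdict.
The state is a dict: "t": time; "qpos": joint angles; "joint_vel": joint speeds; "joint_torque": joint torques, N m; "ee_pos": TCP position; "eef_rot": TCP orientation; "wrist_force": force on the tool from outside, world axes, zero at the start; "moment": the same for the moment, N m; "width": finger opening in m.
Only numpy, scipy, OpenCV 4.12 (cv2) and the standard library are available. Lean on these libraries where they do the work, as an engineer would, in place of code of your own. Each camera call takes 0.05 s, during which the arm holds its last target.

## Working session

There is one attempt and no reset: what is moved stays moved. The work goes in short steps, Python scripts to look and compute and a tool call to move; the robot and the scene stay as the last step left them, time stands still between calls to the robot, and variables do not carry over. Pictures are saved under pics/ and viewed, and the job is handed in when it is done.

Besides the shell and the picture viewer there is one more tool, called after "Request:" in YAML: its name, and indented under it one key for each argument. drive_tool: Moves the arm, as the interface text tells. Its arguments: {"type":"object","properties":{"targets":{"type":"array"},"squeeze":{"type":"number"}},"required":["targets"]}

```bash
ls; mkdir -p pics; python3 - <<'E'
from plant import bot
import cv2,numpy as np
print(bot.state())
for n in ["side","top","wrist"]:
    p=bot.camera_params(n); print(n,p)
    im,d=bot.camera(n); cv2.imwrite(f"pics/{n}0.png",im[:,:,::-1]); np.savez(f"{n}0.npz",im=im,d=d)
E
```

```text
pics
{'t': 0.0, 'qpos': array([ 1.41859985e+00,  2.55785286e-01,  1.07005298e-01, -4.67441822e-04,
       -1.42389244e+00, -2.84585569e-01]), 'joint_vel': array([ 1.11418088e-04, -9.68052387e-04,  1.20256851e-04,  3.02738356e-04,
       -2.28553935e-05, -1.06467487e-03]), 'joint_torque': array([ 5.99733412e-04, -3.86630094e+01,  2.37938583e+01,  5.36511049e+00,
       -6.18254155e-03,  2.44905988e-05]), 'ee_pos': array([0.23242601, 0.49797603, 0.24937698]), 'eef_rot': array([ 3.13966221e+00, -8.30526024e-05, -4.36850825e-01]), 'wrist_force': array([-0.18624476,  0.28956049, -0.2517112 ]), 'moment': array([0.01588819, 0.00842891, 0.00599605]), 'width': 0.08552260821294393}
side {'fx': 529.1649103025853, 'fy': 529.1649103025853, 'cx': 280.71181527821295, 'cy': 207.15966575932072, 'xyz': array([0.54793127, 0.53423557, 0.83421689]), 'rotation': array([0.79837942, 0.00620692, 3.07005732])}
top {'fx': 466.72104747750194, 'fy': 466.72104747750194, 'cx': 279.4816773963384, 'cy': 208.5358873392152, 'xyz': array([ 0.28788258, -0.24186599,  0.99435126]), 'rotation': array([ 2.20806878e-01,  1.28491195e-03, -1.42153666e+00])}
wrist {'fx': 335.78897311200143, 'fy': 335.78897311200143, 'cx': 275.0208749701764, 'cy': 209.9501314709522, 'xyz': array([0.30880933, 0.4635554 , 0.37400076]), 'rotation': array([-0.33229085, -0.00207657, -2.0081831 ])}
```

View pics/side0.png

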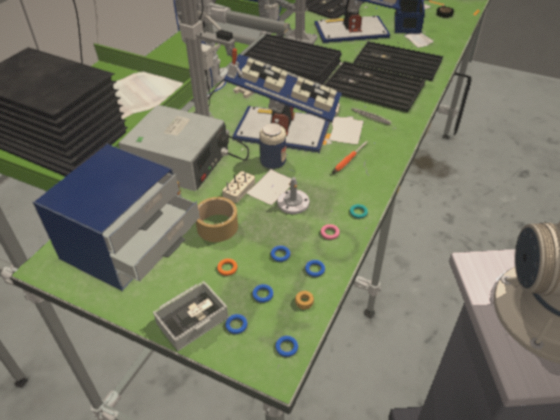

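View pics/top0.png

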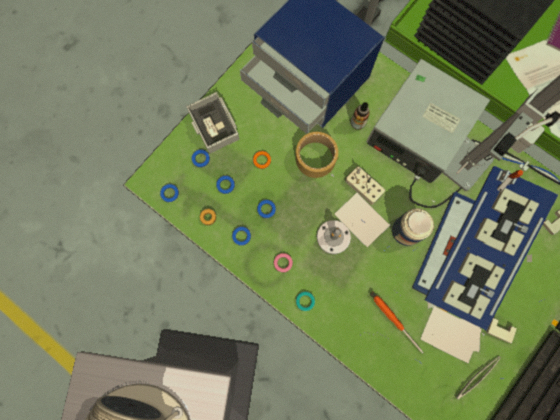

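View pics/wrist0.png

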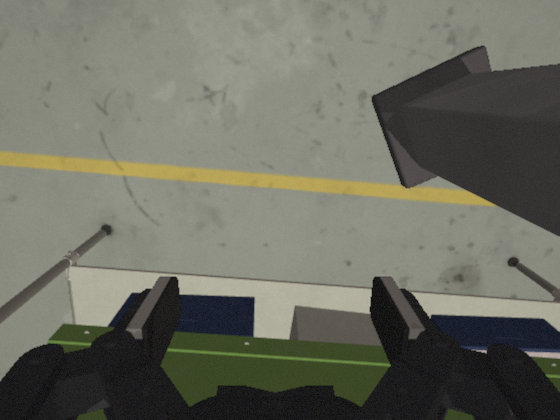

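The top view shows five blue rings near (200,158), (170,193), (225,184), (266,208) and (241,235). The post is at (334,235). The small golden ring at (208,217) looks like the collar, and (262,159) is an orange-red decoy. Pink (283,262) and turquoise (305,300) are also decoys. Next I'll enlarge the view and measure.

```bash
cat > h.py <<'E'
import numpy as np,cv2
from scipy.spatial.transform import Rotation as R
def ray(p,u,v):
    d=np.stack([(np.asarray(u)-p['cx'])/p['fx'],-(np.asarray(v)-p['cy'])/p['fy'],-np.ones_like(np.asarray(u,float))],-1)
    return R.from_euler('xyz',p['rotation']).apply(d)
def plane(p,u,v,z):
    r=ray(p,u,v); r=np.atleast_2d(r); return p['xyz']+r*((z-p['xyz'][2])/r[:,2])[:,None]
def pix(p,X):
    c=R.from_euler('xyz',p['rotation']).inv().apply(np.asarray(X,float)-p['xyz'])
    return np.array([p['cx']+p['fx']*c[0]/-c[2], p['cy']-p['fy']*c[1]/-c[2]])
E
python3 - <<'E'
from plant import bot
from h import *
for n in ["top","side"]:
    p=bot.camera_params(n); z=np.load(n+"0.npz"); im=z['im']; d=z['d']
    hsv=cv2.cvtColor(im,cv2.COLOR_RGB2HSV)
    for nm,lo,hi in [("blue",(100,120,60),(125,255,255)),("orange",(5,130,120),(22,255,255)),("pink",(160,80,100),(179,255,255)),("turq",(75,120,80),(95,255,255))]:
        m=cv2.inRange(hsv,lo,hi); k,l,s,c=cv2.connectedComponentsWithStats(m)
        for i in range(1,k):
            if 40<s[i,4]<1500:
                ys,xs=np.where(l==i); P=plane(p,xs,ys,0.008)
                a=cv2.minEnclosingCircle((P[:,:2]*1000).astype(np.float32))
                print(n,nm,c[i].round(1),s[i,4],"circ",np.round(a[0],1),round(a[1],1),"cen",plane(p,*c[i],0.006)[0].round(4), "depth-z",np.median((p['xyz']+ray(p,xs,ys)*d[ys,xs][:,None])[:,2]).round(4))
t=np.load("top0.npz")['im'][130:280,150:370]; s=np.load("side0.npz")['im'][170:370,140:380]
cv2.imwrite("pics/topc.png",cv2.resize(t,None,fx=3.6,fy=3.6,interpolation=2)[:,:,::-1]);cv2.imwrite("pics/sidec.png",cv2.resize(s,None,fx=3,fy=3,interpolation=2)[:,:,::-1])
E
```

```text
top blue [200.2 157.9] 135 circ [594.7 -17.2] 19.6 cen [ 0.595  -0.0161  0.006 ] depth-z 0.0084
top blue [225.2 184. ] 144 circ [543.4 -81.6] 19.3 cen [ 0.5439 -0.0816  0.006 ] depth-z 0.0081
top blue [169.  192.6] 144 circ [506.4  36.2] 19.5 cen [0.5065 0.0368 0.006 ] depth-z 0.0082
top blue [266.1 208.2] 151 circ [ 502.7 -178.6] 19.7 cen [ 0.5035 -0.1787  0.006 ] depth-z 0.0084
top blue [241.1 235.4] 149 circ [ 436.  -135.2] 19.4 cen [ 0.4365 -0.1351  0.006 ] depth-z 0.0085
top blue [455.2 272.4] 102 circ [ 425.5 -595.9] 24.6 cen [ 0.4257 -0.5938  0.006 ] depth-z 0.1176
top blue [435.7 297.8] 115 circ [ 366.  -559.3] 21.8 cen [ 0.367  -0.5573  0.006 ] depth-z 0.1007
top blue [455.1 311.4] 55 circ [ 346.1 -598. ] 21.3 cen [ 0.3455 -0.599   0.006 ] depth-z 0.0986
top blue [475.8 320.7] 73 circ [ 331.5 -642. ] 22.4 cen [ 0.3331 -0.6424  0.006 ] depth-z 0.0998
top orange [316.9 156.5] 452 circ [ 641.5 -270.4] 53.1 cen [ 0.6367 -0.2724  0.006 ] depth-z 0.0473
top orange [261.4 159.3] 190 circ [ 611.3 -151.4] 21.0 cen [ 0.612  -0.1512  0.006 ] depth-z 0.0072
top orange [207.6 216.4] 164 
[... 845 characters left out ...]
th-z 0.0076
side blue [236.  323.5] 179 circ [595.5 -14.8] 19.4 cen [ 0.5958 -0.0158  0.006 ] depth-z 0.0073
side blue [286.1 345.8] 195 circ [507.9  37.7] 19.4 cen [0.508  0.0369 0.006 ] depth-z 0.0078
side orange [345.2 160.7] 158 circ [ 321.5 -464.1] 43.8 cen [ 0.3224 -0.465   0.006 ] depth-z 0.0116
side orange [226.9 266.4] 222 circ [ 612.8 -150.6] 22.3 cen [ 0.6125 -0.1519  0.006 ] depth-z 0.0068
side orange [304.2 298.5] 190 circ [465.6 -60.9] 18.0 cen [ 0.4655 -0.0618  0.006 ] depth-z 0.0145
side pink [329.6 231.5] 114 circ [ 393.8 -229.8] 19.5 cen [ 0.3933 -0.2313  0.006 ] depth-z 0.0076
side turq [358.3 210.6] 97 circ [ 320.5 -286.9] 19.7 cen [ 0.3209 -0.2897  0.006 ] depth-z 0.0081
```

View pics/topc.png

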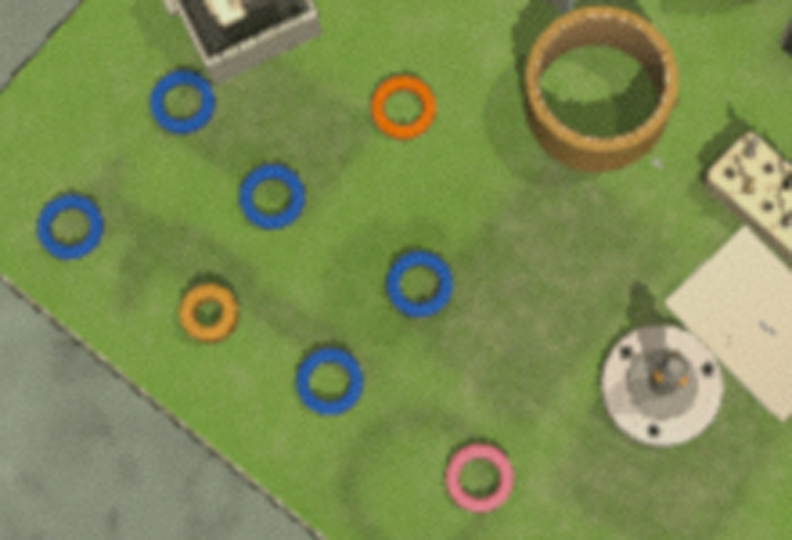

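View pics/sidec.png

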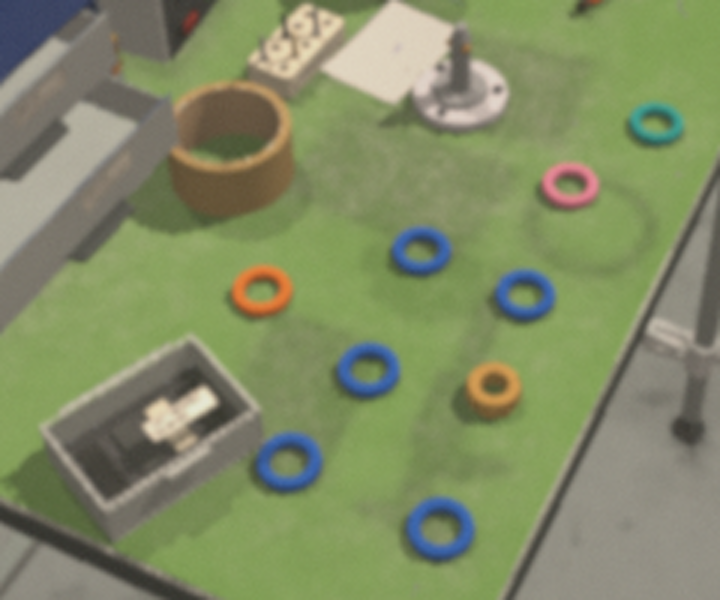

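The golden ring at top crop (208,312) has a 17.6 mm radius and its top is at 15 mm, so it is the brass collar. The orange-red ring at (402,106) has a radius of about 21 mm and its top is at 7 mm, so it is the decoy. I'll use the three blue rings nearest the post and leave (0.507,0.037) and (0.595,-0.016). Next is a precise fix on the post.

```bash
python3 - <<'E'
from plant import bot
from h import *
for n,(u,v) in [("top",(334,236)),("side",(293,201))]:
    p=bot.camera_params(n); z=np.load(n+"0.npz"); im=z['im']; d=z['d']
    ys,xs=np.mgrid[v-30:v+30,u-30:u+30]; ys=ys.ravel();xs=xs.ravel()
    W=p['xyz']+ray(p,xs,ys)*d[ys,xs][:,None]
    hsv=cv2.cvtColor(im,cv2.COLOR_RGB2HSV)[ys,xs]
    g=(W[:,2]>0.007)&(W[:,2]<0.0125)&(hsv[:,1]<70)
    # depth foot points
    c=cv2.minEnclosingCircle((W[g][:,:2]*1000).astype(np.float32)); print(n,"foot",c,g.sum())
    P=plane(p,xs,ys,0.01)[g]
    m=np.zeros(im.shape[:2],np.uint8); m[ys[g],xs[g]]=255
    h=cv2.convexHull(np.c_[xs[g],ys[g]].astype(np.int32))[:,0]
    Q=plane(p,h[:,0],h[:,1],0.01)
    from scipy.optimize import least_squares
    f=least_squares(lambda q:np.hypot(Q[:,0]-q[0],Q[:,1]-q[1])-q[2],[Q[:,0].mean(),Q[:,1].mean(),.036],loss='soft_l1',f_scale=.001); print("fit",f.x.round(4))
    s=W[:,2]>0.02
    for lo in (0.02,0.035,0.05,0.062,0.07):
        b=(W[:,2]>lo)&(W[:,2]<lo+.015); print(lo,b.sum(),W[b].mean(0).round(4) if b.any() else "")
    c0=im[v-30:v+30,u-30:u+30]; cv2.imwrite(f"pics/post_{n}.png",cv2.resize(c0,None,fx=9,fy=9,interpolation=2)[:,:,::-1])
    print("pix foot", pix(p,[f.x[0],f.x[1],.01]),"tip",pix(p,[f.x[0],f.x[1],.074]))
E
```

```text
top foot ((474.4245300292969, -334.5648498535156), 47.58991622924805) 500
fit [ 0.4701 -0.3363  0.0423]
0.02 11 [ 0.4574 -0.3282  0.0274]
0.035 9 [ 0.4568 -0.3288  0.0431]
0.05 20 [ 0.4601 -0.3304  0.0603]
0.062 48 [ 0.462  -0.3297  0.0706]
0.07 27 [ 0.4627 -0.33    0.0739]
pix foot [336.51080436 233.54171535] tip [340.28158946 228.21066494]
side foot ((463.5225830078125, -330.5231018066406), 37.082706451416016) 335
fit [ 0.4641 -0.3289  0.0362]
0.02 35 [ 0.464  -0.3248  0.0276]
0.035 37 [ 0.464  -0.325   0.0431]
0.05 40 [ 0.4649 -0.3253  0.059 ]
0.062 42 [ 0.4642 -0.3271  0.0684]
0.07 18 [ 0.4646 -0.3279  0.0732]
pix foot [292.69048719 200.61240157] tip [292.97258431 179.2914005 ]
```

View pics/post_top.png

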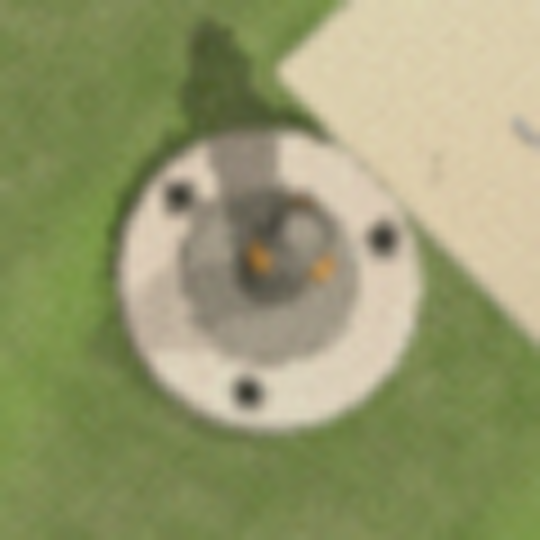

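View pics/post_side.png

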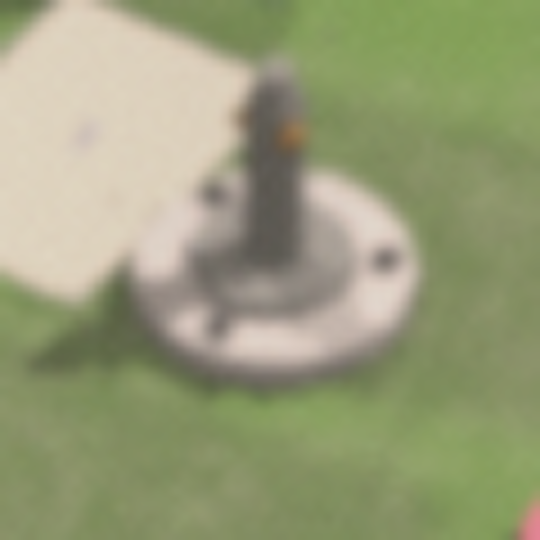

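The post foot is clear in both crops. In the top crop the paper contaminated the fit, so I read the foot centre at (269,280) by eye.

```bash
cat >> h.py <<'E'
def go(st,goal,yaw=None,cmd=None):
    """scaled shift & turn from present pose to a tool-down goal"""
    R0=R.from_euler('xyz',st['eef_rot']); 
    sh=R0.inv().apply(np.asarray(goal)-st['ee_pos'])/0.6
    y=st['eef_rot'][2] if yaw is None else yaw
    rv=(R0.inv()*R.from_euler('xyz',[np.pi,0,y])).as_rotvec()/(np.pi/2)
    return sh.round(4),rv.round(4)
E
python3 - <<'E'
from plant import bot
from h import *
p=bot.camera_params("top")
print("foot",plane(p,304+269/9-.5,206+280/9-.5,.01),"shoulder",plane(p,304+267.5/9-.5,206+276/9-.5,.014))
print("tip", plane(p,304+300/9-.5,206+222/9-.5,.074))
print("collar top",plane(p,207.6,216.4,.015))
p=bot.camera_params("side")
print("side foot",plane(p,263+276/9-.5,171+270/9-.5,.01))
print("side tip",plane(p,263+276/9-.5,171+72/9-.5,.074))
print("collar top",plane(p,304.2,298.5,.013))
print(go(bot.state(),[.437,-.135,.2],-np.pi/2))
E
```

```text
foot [[ 0.46257745 -0.33056331  0.01      ]] shoulder [[ 0.46276267 -0.32973473  0.014     ]]
tip [[ 0.46517899 -0.32999548  0.074     ]]
collar top [[ 0.4651417  -0.05816953  0.015     ]]
side foot [[ 0.46295882 -0.329208    0.01      ]]
side tip [[ 0.46341263 -0.33149388  0.074     ]]
collar top [[ 0.46621611 -0.05680915  0.013     ]]
(array([0.7552, 0.8117, 0.0839]), array([ 8.000e-04, -6.000e-04,  7.219e-01]))
```

Request:
drive_tool:
  targets:
    - [0.755, 0.812, 0.05, 0.001, -0.001, 0.722, 60]
    - [0.755, 0.812, 0.05, 0.001, -0.001, 0.722, 60]
    - [0.755, 0.812, 0.05, 0.001, -0.001, 0.722, 60]
    - [0.755, 0.812, 0.05, 0.001, -0.001, 0.722, 60]
    - [0.755, 0.812, 0.05, 0.001, -0.001, 0.722, 60]
    - [0.755, 0.812, 0.05, 0.001, -0.001, 0.722, 60]
    - [0.755, 0.812, 0.05, 0.001, -0.001, 0.722, 60]
    - [0.755, 0.812, 0.05, 0.001, -0.001, 0.722, 60]
    - [0.755, 0.812, 0.05, 0.001, -0.001, 0.722, 60]
    - [0.755, 0.812, 0.05, 0.001, -0.001, 0.722, 60]
    - [0.755, 0.812, 0.05, 0.001, -0.001, 0.722, 60]
    - [0.755, 0.812, 0.05, 0.001, -0.001, 0.722, 60]
  squeeze: 30

```text
t: 1.35
ee_pos: [0.4168, -0.0742, 0.2233]
eef_rot: [-3.141, 0.002, -1.571]
wrist_force: [1.5, 0.8, 0.4]
width: 0.0599
```

Request:
drive_tool:
  targets:
    - [0, 0, 0, 0, 0, 0, 60]

```text
t: 1.45
ee_pos: [0.4169, -0.0772, 0.2224]
eef_rot: [3.14, 0.001, -1.579]
wrist_force: [-0.3, 0.1, -0.5]
width: 0.06
```

```bash
python3 - <<'E'
from plant import bot
from h import *
s=bot.state(); print(s['t'],s['ee_pos'],s['eef_rot'],s['width'],s['qpos'],s['wrist_force'])
print(go(s,[.4368,-.1348,.12],-np.pi/2))
E
```

```text
1.45 [ 0.4168517  -0.07718157  0.22235903] [ 3.13995094e+00  6.67751328e-04 -1.57919605e+00] 0.060031227970889514 [ 1.88850472e-01  1.57864363e-02 -2.44699027e-01 -1.01023171e-03
 -1.31179001e+00 -1.96990179e-01] [-0.32526541  0.09614422 -0.47235789]
(array([ 0.0959, -0.0343,  0.1705]), array([ 0.001 ,  0.0004, -0.0053]))
```

Request:
drive_tool:
  targets:
    - [0.0959, -0.0343, 0.1705, 0.001, 0, 0.005, 60]
    - [0.0959, -0.0343, 0.1705, 0.001, 0, 0.005, 60]
    - [0.0959, -0.0343, 0.1705, 0.001, 0, 0.005, 60]
    - [0.0959, -0.0343, 0.1705, 0.001, 0, 0.005, 60]
    - [0.0959, -0.0343, 0.1705, 0.001, 0, 0.005, 60]

```text
t: 1.95
ee_pos: [0.4376, -0.1291, 0.1213]
eef_rot: [-3.14, 0.002, -1.579]
wrist_force: [0.7, 0.0, -0.1]
width: 0.0599
```

```bash
python3 - <<'E'
from plant import bot
from h import *
s=bot.state(); print(s['t'],s['ee_pos'],s['eef_rot'],s['width'])
p=bot.camera_params("wrist"); im,d=bot.camera("wrist"); print(p)
cv2.imwrite("pics/w1.png",im[:,:,::-1]); print(pix(p,[.4368,-.1348,.008]), pix(p,s['ee_pos']))
hsv=cv2.cvtColor(im,cv2.COLOR_RGB2HSV); m=cv2.inRange(hsv,(100,120,60),(125,255,255))
k,l,st,c=cv2.connectedComponentsWithStats(m)
for i in range(1,k):
    if st[i,4]>300:
        ys,xs=np.where(l==i);P=plane(p,xs,ys,.008);print(c[i],st[i,4],cv2.minEnclosingCircle((P[:,:2]*1000).astype(np.float32)))
print(go(s,[.4368,-.1348,.05],-np.pi/2))
E
```

```text
1.95 [ 0.4375758  -0.12914364  0.12130363] [-3.13959872e+00  1.74178762e-03 -1.57869040e+00] 0.0598658175063124
{'fx': 335.78897311200143, 'fy': 335.78897311200143, 'cx': 275.0208749701764, 'cy': 209.9501314709522, 'xyz': array([ 0.4368759 , -0.21241924,  0.24564687]), 'rotation': array([-3.33266869e-01,  1.00108879e-03,  3.13317633e+00])}
[276.31999399 204.04434267] [275.31195589 298.15120912]
[182.96272494 144.90552699] 1556 ((501.88067626953125, -178.53509521484375), 19.9738712310791)
[277.70633694 203.28902628] 1294 ((435.8844299316406, -134.8482666015625), 19.83197021484375)
[144.6004882  267.61350692] 1229 ((541.9729614257812, -82.00384521484375), 20.9105167388916)
[ 91.60314342 324.31041257] 509 ((593.4234619140625, -19.58343505859375), 21.454078674316406)
[211.76886792 376.93396226] 424 ((503.6113586425781, 33.20502471923828), 20.236522674560547)
(array([0.0096, 0.0015, 0.1188]), array([-0.0013,  0.0011, -0.005 ]))
```

View pics/w1.png

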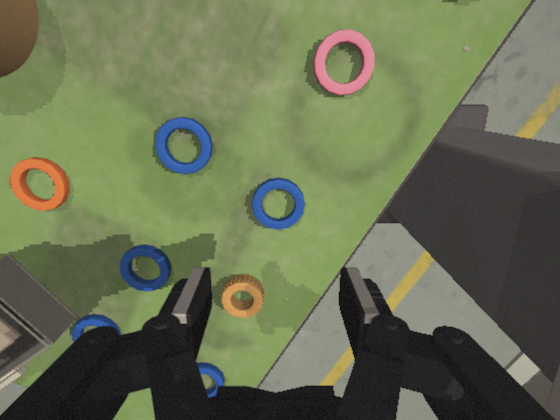

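The wrist view shows ring A at (278,203), between the fingers' lines. It measures (0.436,-0.135), which agrees with the other cameras to 1 mm. Going down.

Request:
drive_tool:
  targets:
    - [0, 0.001, 0.0667, 0, 0, -0.005, 60]
    - [0, 0.001, 0.117, 0, 0, -0.005, 60]
    - [0, 0.001, 0.117, 0, 0, -0.005, 60]
    - [0, 0.001, 0.117, 0, 0, -0.005, 60]

```text
t: 2.4
ee_pos: [0.438, -0.1288, 0.0523]
eef_rot: [-3.138, 0.001, -1.569]
wrist_force: [0.6, 0.8, 1.3]
width: 0.06
```

```bash
python3 - <<'E'
from plant import bot
from h import *
s=bot.state(); print(s['t'],s['ee_pos'],s['eef_rot'],s['width'],s['wrist_force'])
print(go(s,[.4363,-.1348,.022],-np.pi/2))
E
```

```text
2.4 [ 0.43800371 -0.12884108  0.05229924] [-3.13774885e+00  1.44142834e-03 -1.56929063e+00] 0.05999123968541651 [0.55352741 0.76507587 1.29442199]
(array([0.01  , 0.003 , 0.0505]), array([-0.0024,  0.0009,  0.001 ]))
```

Request:
drive_tool:
  targets:
    - [0.01, 0.003, 0.025, 0, 0, 0, 60]
    - [0.01, 0.003, 0.05, 0, 0, 0, 60]
    - [0.01, 0.003, 0.05, 0, 0, 0, 60]
    - [0.01, 0.003, 0.05, 0, 0, 0, 60]

```text
t: 2.8
ee_pos: [0.4367, -0.1351, 0.0225]
eef_rot: [-3.137, 0.002, -1.57]
wrist_force: [-0.2, -0.3, 0.4]
width: 0.0599
```

```bash
python3 - <<'E'
from plant import bot
from h import *
s=bot.state(); print(s['t'],s['ee_pos'],s['eef_rot'],s['width'],s['wrist_force'],bot.nose_length)
p=bot.camera_params("wrist"); im,d=bot.camera("wrist")
cv2.imwrite("pics/w2.png",im[:,:,::-1])
for u,v in [(200,280),(205,275),(350,275),(355,280)]:
    print(u,v,d[v,u],(p['xyz']+ray(p,u,v)*d[v,u]).round(4))
E
```

```text
2.8 [ 0.43665987 -0.13508762  0.02253037] [-3.13655542e+00  1.62141734e-03 -1.57000895e+00] 0.059915437606093434 [-0.19215617 -0.26225171  0.38108192] 0.019
200 280 0.14019977 [ 0.4681 -0.1449  0.0241]
205 275 0.14333083 [ 0.4667 -0.1453  0.0207]
350 275 0.14292353 [ 0.4049 -0.1455  0.0208]
355 280 0.13860801 [ 0.4038 -0.1457  0.0252]
```

View pics/w2.png

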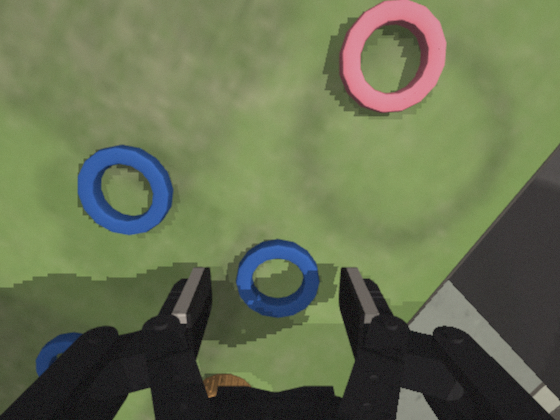

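```bash
python3 - <<'E'
from plant import bot
from h import *
p=bot.camera_params("wrist"); im,d=bot.camera("wrist")
for v in range(262,284,2):
    print(v,[(u,*(p['xyz']+ray(p,u,v)*d[v,u]).round(4)) for u in (204,208,345)])
E
```

```text
262 [(204, np.float64(0.4712), np.float64(-0.1417), np.float64(0.0023)), (208, np.float64(0.4697), np.float64(-0.1408), np.float64(0.0006)), (345, np.float64(0.4031), np.float64(-0.1415), np.float64(0.0016))]
264 [(204, np.float64(0.4717), np.float64(-0.1398), np.float64(0.0007)), (208, np.float64(0.4696), np.float64(-0.14), np.float64(0.0011)), (345, np.float64(0.4031), np.float64(-0.1404), np.float64(0.0015))]
266 [(204, np.float64(0.472), np.float64(-0.1382), np.float64(-0.0003)), (208, np.float64(0.4697), np.float64(-0.1388), np.float64(0.0009)), (345, np.float64(0.4027), np.float64(-0.1387), np.float64(0.0003))]
268 [(204, np.float64(0.4684), np.float64(-0.1455), np.float64(0.0149)), (208, np.float64(0.4665), np.float64(-0.1457), np.float64(0.0154)), (345, np.float64(0.406), np.float64(-0.1456), np.float64(0.015))]
270 [(204, np.float64(0.4682), np.float64(-0.1449), np.float64(0.0158)), (208, np.float64(0.4667), np.float64(-0.1443), np.float64(0.0146)), (345, np.float64(0.4063), np.float64(-0.1455), np.float64(0.0165))]
272 [(204, np.float64(0.4676), np.float64(-0.1456), np.floa
[... 490 characters left out ...]
0.0146)), (345, np.float64(0.407), np.float64(-0.1447), np.float64(0.0202))]
278 [(204, np.float64(0.4666), np.float64(-0.1455), np.float64(0.0236)), (208, np.float64(0.467), np.float64(-0.1402), np.float64(0.0145)), (345, np.float64(0.4067), np.float64(-0.1433), np.float64(0.0194))]
280 [(204, np.float64(0.4669), np.float64(-0.144), np.float64(0.0227)), (208, np.float64(0.4668), np.float64(-0.1399), np.float64(0.0158)), (345, np.float64(0.4068), np.float64(-0.1426), np.float64(0.0201))]
282 [(204, np.float64(0.4663), np.float64(-0.1447), np.float64(0.0254)), (208, np.float64(0.4666), np.float64(-0.1396), np.float64(0.017)), (345, np.float64(0.4067), np.float64(-0.1417), np.float64(0.0202))]
```

Request:
drive_tool:
  targets:
    - [0, 0, 0, 0, 0, 0, 46]
    - [0, 0, 0, 0, 0, 0, 46]
    - [0, 0, 0, 0, 0, 0, 46]

```text
t: 3.2
ee_pos: [0.4354, -0.1351, 0.0209]
eef_rot: [-3.139, 0.002, -1.571]
wrist_force: [0.4, -0.1, 0.4]
width: 0.0459
```

```bash
python3 - <<'E'
from plant import bot
from h import *
s=bot.state(); print(s['t'],s['ee_pos'],s['eef_rot'],s['width'])
p=bot.camera_params("wrist"); im,d=bot.camera("wrist")
cv2.imwrite("pics/w3.png",im[220:340,180:380,::-1].repeat(3,0).repeat(3,1))
for v in range(256,280,2):
    print(v,[(u,*(p['xyz']+ray(p,u,v)*d[v,u]).round(4)) for u in (218,222,226)])
E
```

```text
3.2 [ 0.43537846 -0.13514997  0.02092778] [-3.13905953e+00  2.02328359e-03 -1.57083248e+00] 0.045933867746108616
256 [(218, np.float64(0.4628), np.float64(-0.1453), np.float64(0.0011)), (222, np.float64(0.4607), np.float64(-0.1456), np.float64(0.0017)), (226, np.float64(0.4588), np.float64(-0.1457), np.float64(0.002))]
258 [(218, np.float64(0.4629), np.float64(-0.144), np.float64(0.0006)), (222, np.float64(0.461), np.float64(-0.1439), np.float64(0.0004)), (226, np.float64(0.4589), np.float64(-0.1444), np.float64(0.0014))]
260 [(218, np.float64(0.4628), np.float64(-0.1432), np.float64(0.0013)), (222, np.float64(0.4611), np.float64(-0.1428), np.float64(0.0005)), (226, np.float64(0.4591), np.float64(-0.1429), np.float64(0.0006))]
262 [(218, np.float64(0.4631), np.float64(-0.1417), np.float64(0.0005)), (222, np.float64(0.4611), np.float64(-0.1419), np.float64(0.0007)), (226, np.float64(0.459), np.float64(-0.1424), np.float64(0.0018))]
264 [(218, np.float64(0.4616), np.float64(-0.1449), np.float64(0.0084)), (222, np.float64(0.4596), np.float64(-0.1453), np.float64(0.0091)), (226, np.float
[... 808 characters left out ...]
.0171)), (226, np.float64(0.4582), np.float64(-0.1405), np.float64(0.0078))]
274 [(218, np.float64(0.46), np.float64(-0.1454), np.float64(0.0182)), (222, np.float64(0.4583), np.float64(-0.1451), np.float64(0.0178)), (226, np.float64(0.4583), np.float64(-0.1392), np.float64(0.0075))]
276 [(218, np.float64(0.4598), np.float64(-0.1452), np.float64(0.0195)), (222, np.float64(0.4583), np.float64(-0.1444), np.float64(0.0183)), (226, np.float64(0.4582), np.float64(-0.1388), np.float64(0.0086))]
278 [(218, np.float64(0.4594), np.float64(-0.1457), np.float64(0.022)), (222, np.float64(0.4583), np.float64(-0.1437), np.float64(0.0186)), (226, np.float64(0.4583), np.float64(-0.1376), np.float64(0.0084))]
```

View pics/w3.png

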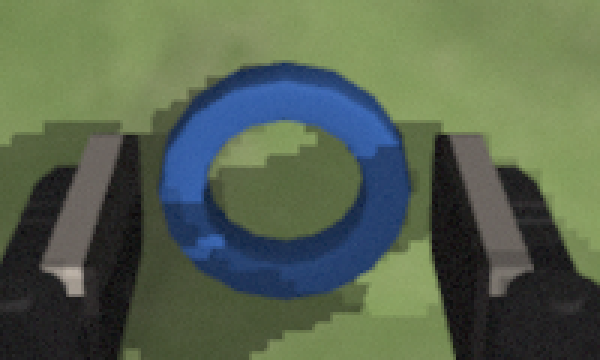

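The ring sits centred between the pads in the crop at (285,180), with the fingertips about 7.5 mm above the table. I'll lower 4.5 mm more and close.

Request:
drive_tool:
  targets:
    - [0, 0, 0.0075, 0, 0, 0, 46]
    - [0, 0, 0.0075, 0, 0, 0, 46]
    - [0, 0, 0.0075, 0, 0, 0, 36]
    - [0, 0, 0.0075, 0, 0, 0, 36]
    - [0, 0, 0.0075, 0, 0, 0, 36]
    - [0, 0, 0.0075, 0, 0, 0, 36]
  squeeze: 30

```text
t: 3.85
ee_pos: [0.436, -0.1357, 0.0178]
eef_rot: [-3.138, 0.001, -1.569]
wrist_force: [-4.2, 0.8, 19.2]
width: 0.0377
```

```bash
python3 - <<'E'
from plant import bot
from h import *
s=bot.state(); print(s['t'],s['ee_pos'],s['eef_rot'],s['width'],s['wrist_force'])
print(go(s,[.4635,-.330,.12],-np.pi/2))
E
```

```text
3.85 [ 0.4360011  -0.13565802  0.01780679] [-3.13806879e+00  6.40222400e-04 -1.56949832e+00] 0.037652592457476354 [-4.15717525  0.76797688 19.18405642]
(array([ 0.3239, -0.046 , -0.1704]), array([-0.0022,  0.0004,  0.0008]))
```

Request:
drive_tool:
  targets:
    - [0, 0, -0.05, 0, 0, 0, 36]
    - [0, 0, -0.15, 0, 0, 0, 36]
    - [0, 0, -0.15, 0, 0, 0, 36]
    - [0, 0, -0.15, 0, 0, 0, 36]

```text
t: 4.25
ee_pos: [0.4365, -0.1354, 0.1079]
eef_rot: [-3.135, 0.002, -1.571]
wrist_force: [0.6, 1.0, -1.0]
width: 0.0378
```

```bash
python3 - <<'E'
from plant import bot
from h import *
s=bot.state(); print(s['t'],s['ee_pos'],s['eef_rot'],s['width'],s['wrist_force'])
p=bot.camera_params("wrist"); im,d=bot.camera("wrist")
cv2.imwrite("pics/w4.png",im[200:340,160:400,::-1].repeat(3,0).repeat(3,1))
E
```

```text
4.25 [ 0.43649959 -0.13536538  0.1079383 ] [-3.13467989e+00  2.03701984e-03 -1.57079839e+00] 0.03784687717039869 [ 0.57819123  1.00592971 -0.9564234 ]
```

View pics/w4.png

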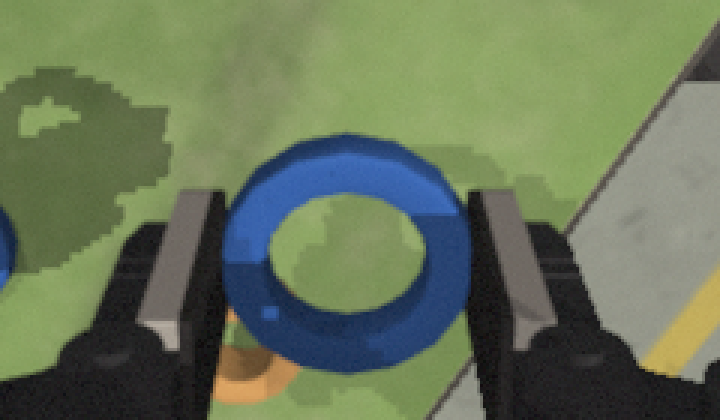

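The ring is held level between the pads, with its centre at crop (348,253). I'll compute its offset from the TCP.

```bash
cat >> h.py <<'E'
def ringoff(bot,top_below, mask=((100,120,40),(125,255,255)),crop=None):
    s=bot.state(); p=bot.camera_params("wrist"); im,d=bot.camera("wrist")
    hsv=cv2.cvtColor(im,cv2.COLOR_RGB2HSV); m=cv2.inRange(hsv,*mask)
    k,l,st,c=cv2.connectedComponentsWithStats(m)
    i=min([i for i in range(1,k) if st[i,4]>800],key=lambda i:np.hypot(*(c[i]-[276,284])))
    ys,xs=np.where(l==i);P=plane(p,xs,ys,s['ee_pos'][2]-top_below)
    W=p['xyz']+ray(p,xs,ys)*d[ys,xs][:,None]
    # far rim (small row) is top-edge true; use extremes: x-range centre, and inner hole
    h=np.zeros_like(m); h[ys,xs]=255
    cs,hi=cv2.findContours(h,cv2.RETR_CCOMP,cv2.CHAIN_APPROX_NONE)
    o=max(cs,key=cv2.contourArea)[:,0]; Q=plane(p,o[:,0],o[:,1],s['ee_pos'][2]-top_below)
    cen=cv2.minEnclosingCircle((Q[:,:2]*1000).astype(np.float32))
    return s,im,np.array(cen[0])/1000-s['ee_pos'][:2],cen[1],np.percentile(W[:,2],[5,50,95])-s['ee_pos'][2]
E
python3 - <<'E'
from plant import bot
from h import *
s,im,o,r,z=ringoff(bot,.0095); print(s['ee_pos'],o,r,z)
print(go(s,[.4635,-.330,.12],-np.pi/2))
E
```

```text
[ 0.4352396  -0.13518178  0.10622109] [-3.95829939e-05 -1.91540546e-04] 20.583620071411133 [-0.01313415 -0.00939557 -0.00829821]
(array([ 0.3246, -0.0473, -0.0236]), array([-0.0022,  0.0016, -0.0003]))
```

Request:
drive_tool:
  targets:
    - [0, 0, -0.03, 0, 0, 0, 36]
    - [0.325, -0.047, -0.03, -0.002, 0.001, 0, 36]
    - [0.325, -0.047, -0.03, -0.002, 0.001, 0, 36]
    - [0.325, -0.047, -0.03, -0.002, 0.001, 0, 36]
    - [0.325, -0.047, -0.03, -0.002, 0.001, 0, 36]
    - [0.325, -0.047, -0.03, -0.002, 0.001, 0, 36]
    - [0.325, -0.047, -0.03, -0.002, 0.001, 0, 36]
    - [0.325, -0.047, -0.03, -0.002, 0.001, 0, 36]

```text
t: 5.15
ee_pos: [0.4625, -0.3294, 0.1224]
eef_rot: [3.138, 0.002, -1.571]
wrist_force: [-0.4, -0.9, -0.6]
width: 0.0377
```

```bash
python3 - <<'E'
from plant import bot
from h import *
s=bot.state(); print(s['t'],s['ee_pos'],s['eef_rot'],s['width'],s['wrist_force'])
p=bot.camera_params("wrist"); im,d=bot.camera("wrist")
cv2.imwrite("pics/w5.png",im[200:340,160:400,::-1].repeat(3,0).repeat(3,1))
t=bot.camera_params("top");im2,_=bot.camera("side"); print(pix(bot.camera_params("side"),[.4635,-.33,.074]))
cv2.imwrite("pics/s5.png",cv2.resize(im2[120:240,220:380],None,fx=4,fy=4,interpolation=2)[:,:,::-1])
print(pix(p,[.4635,-.33,.074]),pix(p,[.4635,-.33,.014]))
print(go(s,[.4635,-.330,.12],-np.pi/2))
E
```

```text
5.15 [ 0.4624797  -0.32944222  0.12237933] [ 3.13809992e+00  1.83545535e-03 -1.57068983e+00] 0.037650077961874466 [-0.37247242 -0.90742618 -0.6084964 ]
[293.18726787 178.95289418]
[273.05711661 248.22141838] [273.14276419 212.74519765]
(array([ 0.0009, -0.0017,  0.004 ]), array([0.0022, 0.0012, 0.0001]))
```

View pics/w5.png

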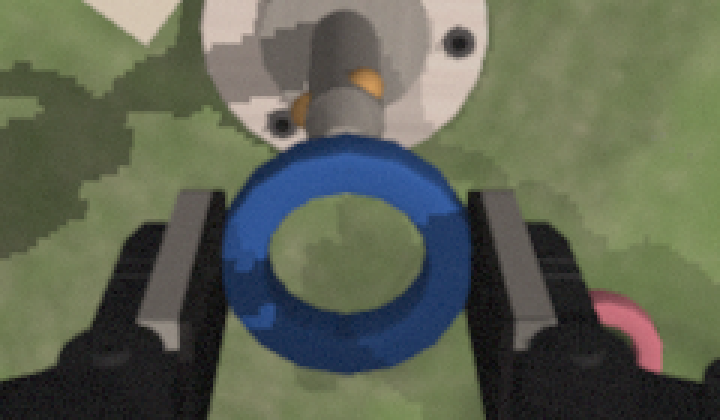

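View pics/s5.png

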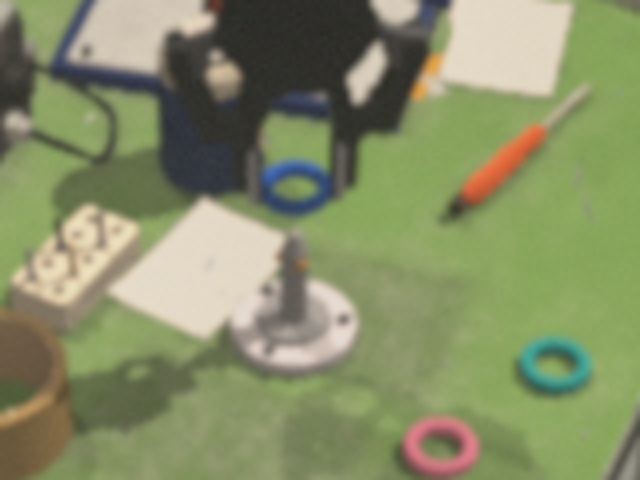

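The wrist view puts the post's shaft at u≈275 px. That gives x≈0.4625, already aligned with the held ring. Lowering over the nose first, then checking.

Request:
drive_tool:
  targets:
    - [0.001, 0, 0.03, 0.002, 0.001, 0, 36]
    - [0.001, 0, 0.055, 0.002, 0.001, 0, 36]
    - [0.001, 0, 0.075, 0.002, 0.001, 0, 36]
    - [0.001, 0, 0.075, 0.002, 0.001, 0, 36]

```text
t: 5.65
ee_pos: [0.4622, -0.3297, 0.0772]
eef_rot: [3.141, 0.0, -1.57]
wrist_force: [-0.7, -0.6, 0.7]
width: 0.0379
```

```bash
python3 - <<'E'
from plant import bot
from h import *
s=bot.state(); print(s['t'],s['ee_pos'],s['eef_rot'],s['width'],s['wrist_force'])
p=bot.camera_params("wrist"); im,d=bot.camera("wrist")
cv2.imwrite("pics/w6.png",im[200:340,160:400,::-1].repeat(3,0).repeat(3,1))
im2,_=bot.camera("side")
cv2.imwrite("pics/s6.png",cv2.resize(im2[120:240,220:380],None,fx=4,fy=4,interpolation=2)[:,:,::-1])
print(pix(p,[.4635,-.33,.074]),pix(p,[.4635,-.33,.014]))
E
```

```text
5.65 [ 0.4622122  -0.32968917  0.07723091] [ 3.14072811e+00  4.42451363e-04 -1.56996098e+00] 0.03788663323943269 [-0.68148691 -0.6129653   0.65066432]
[272.36178584 293.37005153] [272.91864938 238.10687907]
```

View pics/w6.png

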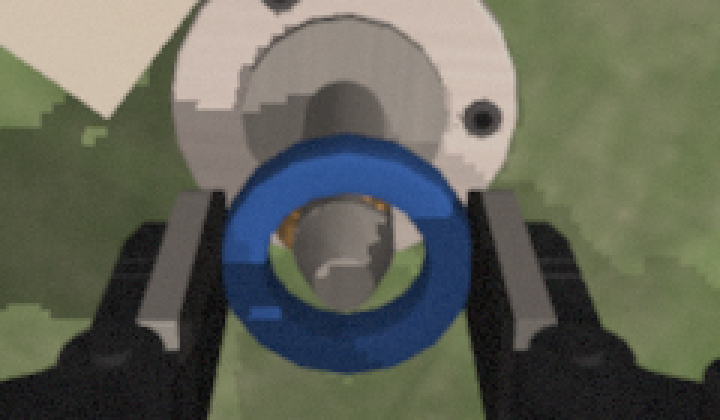

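View pics/s6.png

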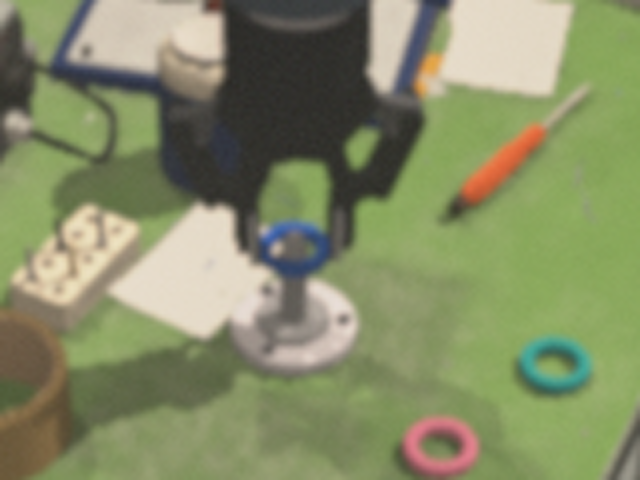

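The post tip is well inside the ring's bore in the wrist view, at (346,288). Continuing down to just above the shoulder.

Request:
drive_tool:
  targets:
    - [-0.0005, 0, 0.025, 0, 0, 0, 36]
    - [-0.0005, 0, 0.05, 0, 0, 0, 36]
    - [-0.0005, 0, 0.07, 0, 0, 0, 36]
    - [-0.0005, 0, 0.072, 0, 0, 0, 36]
    - [-0.0005, 0, 0.072, 0, 0, 0, 36]

```text
t: 6.25
ee_pos: [0.4634, -0.3309, 0.0359]
eef_rot: [-3.139, -0.001, -1.571]
wrist_force: [-0.1, 0.6, -0.2]
width: 0.0378
```

```bash
python3 - <<'E'
from plant import bot
from h import *
s=bot.state(); print(s['t'],s['ee_pos'],s['eef_rot'],s['width'],s['wrist_force'])
E
```

```text
6.25 [ 0.46341426 -0.330883    0.03592864] [-3.13946313e+00 -1.49047937e-03 -1.57067098e+00] 0.03780320381909765 [-0.0617315   0.55996927 -0.20360846]
```

Request:
drive_tool:
  targets:
    - [0, 0, 0.004, 0, 0, 0, 36]
    - [0, 0, 0.004, 0, 0, 0, 36]
    - [0, 0, 0.004, 0, 0, 0, 50]
    - [0, 0, 0.004, 0, 0, 0, 50]
    - [0, 0, 0.004, 0, 0, 0, 50]
    - [0, 0, -0.05, 0, 0, 0, 50]
    - [0, 0, -0.12, 0, 0, 0, 50]
    - [0, 0, -0.16, 0, 0, 0, 60]
    - [0, 0, -0.16, 0, 0, 0, 60]

```text
t: 7.15
ee_pos: [0.4652, -0.3319, 0.1362]
eef_rot: [-3.132, -0.005, -1.57]
wrist_force: [0.2, -0.2, -0.6]
width: 0.0602
```

```bash
python3 - <<'E'
from plant import bot
from h import *
s=bot.state(); print(s['t'],s['ee_pos'],s['eef_rot'],s['width'],s['wrist_force'])
p=bot.camera_params("wrist"); im,d=bot.camera("wrist")
cv2.imwrite("pics/w7.png",im[140:340,140:420,::-1].repeat(2,0).repeat(2,1))
print(go(s,[.503,-.1787,.10],-np.pi/2))
E
```

```text
7.15 [ 0.46519135 -0.33189192  0.13616868] [-3.13211598 -0.00523052 -1.57037619] 0.06018623851347862 [ 0.15133339 -0.22897157 -0.56654005]
(array([-0.2556, -0.0626,  0.0595]), array([-0.006 , -0.0033,  0.0003]))
```

View pics/w7.png

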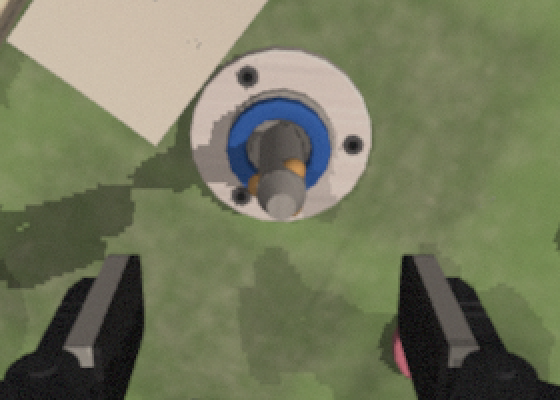

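The first ring lies flat on the shoulder, centred at crop (279,146). Using this view to refine the post position.

```bash
python3 - <<'E'
from plant import bot
from h import *
s=bot.state();p=bot.camera_params("wrist"); print(s['ee_pos'])
f=lambda x,y:(140+x/2-.25,140+y/2-.25)
# edges of foot
for z,pts in ((.01,[(191,135),(372,135),(281,48),(281,222)]),(.022,[(228,146),(331,146),(279,97),(279,196)]),(.074,[(281,205)])):
    Q=[plane(p,*f(*q),z)[0][:2] for q in pts]; print(z,np.array(Q).round(4).tolist(),np.mean(Q,0).round(4))
im,d=bot.camera("wrist"); hsv=cv2.cvtColor(im,cv2.COLOR_RGB2HSV); m=cv2.inRange(hsv,(100,120,60),(125,255,255))
k,l,st,c=cv2.connectedComponentsWithStats(m)
for i in range(1,k):
    if st[i,4]>300:
        ys,xs=np.where(l==i);P=plane(p,xs,ys,.022);print(c[i],st[i,4],cv2.minEnclosingCircle((P[:,:2]*1000).astype(np.float32)), (p['xyz']+ray(p,xs,ys)*d[ys,xs][:,None])[:,2].mean())
E
```

```text
[ 0.46409586 -0.33103358  0.13369103]
0.01 [[0.4959, -0.3312], [0.4254, -0.3313], [0.461, -0.3655], [0.4606, -0.2939]] [ 0.4607 -0.3305]
0.022 [[0.4807, -0.3309], [0.4423, -0.331], [0.4617, -0.3498], [0.4616, -0.3107]] [ 0.4616 -0.3306]
0.074 [[0.4614, -0.3304]] [ 0.4614 -0.3304]
[277.09684211 207.09894737] 950 ((463.3427429199219, -330.3101806640625), 19.72461700439453) 0.02348174601103613
[235.15033408 359.8674833 ] 898 ((500.0279541015625, -193.79681396484375), 20.41063690185547) 0.008500387229372686
```

Request:
drive_tool:
  targets:
    - [-0.254, -0.064, 0.05, -0.005, -0.003, 0, 52]
    - [-0.254, -0.064, 0.05, -0.005, -0.003, 0, 52]
    - [-0.254, -0.064, 0.05, -0.005, -0.003, 0, 52]
    - [-0.254, -0.064, 0.05, -0.005, -0.003, 0, 52]
    - [-0.254, -0.064, 0.11, -0.005, -0.003, 0, 52]
    - [-0.254, -0.064, 0.11, -0.005, -0.003, 0, 52]
    - [-0.254, -0.064, 0.11, -0.005, -0.003, 0, 52]
    - [-0.254, -0.064, 0.11, -0.005, -0.003, 0, 52]

```text
t: 8.05
ee_pos: [0.502, -0.1791, 0.0665]
eef_rot: [3.137, 0.003, -1.571]
wrist_force: [0.4, -0.1, 0.4]
width: 0.0521
```

```bash
python3 - <<'E'
from plant import bot
from h import *
s=bot.state(); print(s['t'],s['ee_pos'],s['eef_rot'],s['width'],s['wrist_force'])
p=bot.camera_params("wrist"); im,d=bot.camera("wrist")
cv2.imwrite("pics/w8.png",im[140:340,140:420,::-1].repeat(2,0).repeat(2,1))
hsv=cv2.cvtColor(im,cv2.COLOR_RGB2HSV); m=cv2.inRange(hsv,(100,120,40),(125,255,255))
k,l,st,c=cv2.connectedComponentsWithStats(m)
for i in range(1,k):
    if st[i,4]>300:
        ys,xs=np.where(l==i);P=plane(p,xs,ys,.008);e=cv2.minEnclosingCircle((P[:,:2]*1000).astype(np.float32));print(c[i],st[i,4],e)
print(go(s,[.5025,-.1787,.0175],-np.pi/2))
E
```

```text
8.05 [ 0.50201633 -0.17907509  0.06648556] [ 3.13677217e+00  2.98545349e-03 -1.57149629e+00] 0.05210686339373861 [ 0.37849985 -0.08504489  0.3960924 ]
[273.97113997 240.7008177 ] 2079 ((502.36895751953125, -179.09194946289062), 20.100378036499023)
[226.90780911 365.36876356] 922 ((541.647216796875, -82.94154357910156), 21.78338623046875)
(array([-0.0004, -0.0012,  0.0816]), array([ 0.0031,  0.0019, -0.0004]))
```

View pics/w8.png

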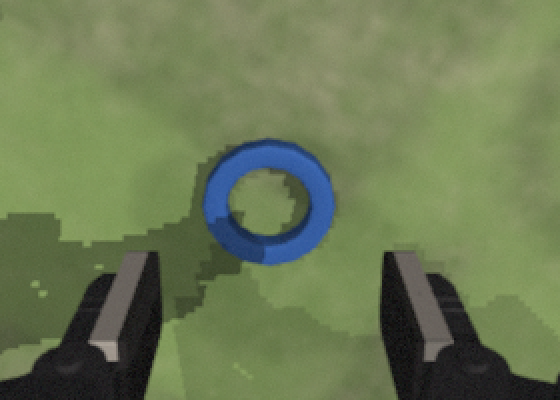

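Ring B is centred between the pads at crop (269,202). Descending, gripping and lifting.

Request:
drive_tool:
  targets:
    - [0, -0.0005, 0.04, 0.003, 0.002, 0, 50]
    - [0, -0.0005, 0.07, 0.003, 0.002, 0, 50]
    - [0, -0.0005, 0.079, 0.003, 0.002, 0, 50]
    - [0, -0.0005, 0.079, 0.003, 0.002, 0, 50]
    - [0, -0.0005, 0.079, 0.003, 0.002, 0, 36]
    - [0, -0.0005, 0.079, 0.003, 0.002, 0, 36]
    - [0, -0.0005, 0.079, 0.003, 0.002, 0, 36]
    - [0, -0.0005, 0.079, 0.003, 0.002, 0, 36]

```text
t: 8.9
ee_pos: [0.5026, -0.1784, 0.0195]
eef_rot: [-3.14, -0.0, -1.57]
wrist_force: [-0.5, 0.1, 7.0]
width: 0.0375
```

Request:
drive_tool:
  targets:
    - [0, 0, -0.05, 0, 0, 0, 36]
    - [0, 0, -0.12, 0, 0, 0, 36]
    - [0, 0, -0.17, 0, 0, 0, 36]
    - [0, 0, -0.17, 0, 0, 0, 36]
    - [0, 0, -0.17, 0, 0, 0, 36]

```text
t: 9.4
ee_pos: [0.5019, -0.1779, 0.1206]
eef_rot: [-3.141, 0.001, -1.571]
wrist_force: [-0.5, -0.1, -1.1]
width: 0.0376
```

```bash
python3 - <<'E'
from plant import bot
from h import *
s,im,o,r,z=ringoff(bot,.0095); print(s['t'],s['ee_pos'],s['width'],o,r,z)
cv2.imwrite("pics/w9.png",im[200:340,160:400,::-1].repeat(3,0).repeat(3,1))
print(go(s,[.4628-o[0],-.3302-o[1],.122],-np.pi/2))
E
```

```text
9.4 [ 0.50188261 -0.17793302  0.1206136 ] 0.037583818484348275 [0.00642653 0.0049468 ] 29.332963943481445 [-0.11224722 -0.01107516 -0.00991826]
(array([ 0.262 ,  0.0758, -0.0026]), array([-0.0003,  0.0006, -0.0002]))
```

View pics/w9.png

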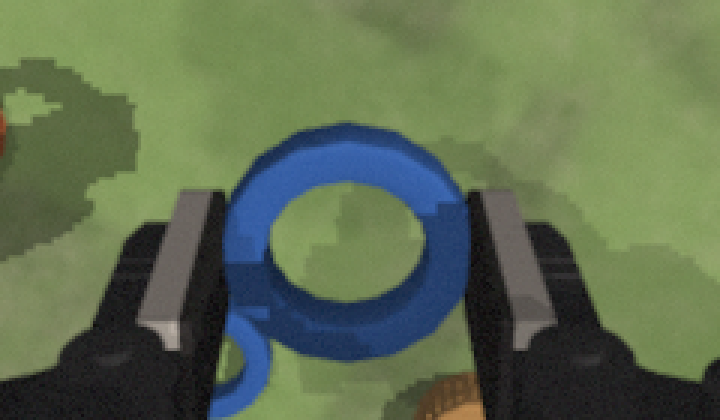

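Ring B is held level, and its centre at crop (348,242) is about 1 mm further out in -y. Ring C's blob spoiled the automatic fit, so I corrected by eye. Carrying it to the post.

Request:
drive_tool:
  targets:
    - [0.2523, 0.0652, -0.003, 0, 0, 0, 36]
    - [0.2523, 0.0652, -0.003, 0, 0, 0, 36]
    - [0.2523, 0.0652, -0.003, 0, 0, 0, 36]
    - [0.2523, 0.0652, -0.003, 0, 0, 0, 36]
    - [0.2523, 0.0652, -0.003, 0, 0, 0, 36]
    - [0.2523, 0.0652, 0.02, 0, 0, 0, 36]
    - [0.2523, 0.0652, 0.045, 0, 0, 0, 36]
    - [0.2523, 0.0652, 0.045, 0, 0, 0, 36]

```text
t: 10.25
ee_pos: [0.4612, -0.3273, 0.0903]
eef_rot: [3.136, 0.004, -1.57]
wrist_force: [-0.4, -0.2, 0.3]
width: 0.0377
```

```bash
python3 - <<'E'
from plant import bot
from h import *
s=bot.state(); print(s['t'],s['ee_pos'],s['eef_rot'],s['width'],s['wrist_force'])
p=bot.camera_params("wrist"); im,d=bot.camera("wrist")
cv2.imwrite("pics/w10.png",im[200:340,160:400,::-1].repeat(3,0).repeat(3,1))
print(pix(p,[.4628,-.3302,.074]))
E
```

```text
10.25 [ 0.46123702 -0.32730055  0.09031055] [ 3.13553238  0.00352197 -1.57004505] 0.03769263628719194 [-0.43069096 -0.16832972  0.34512411]
[271.7841988  273.10027254]
```

View pics/w10.png

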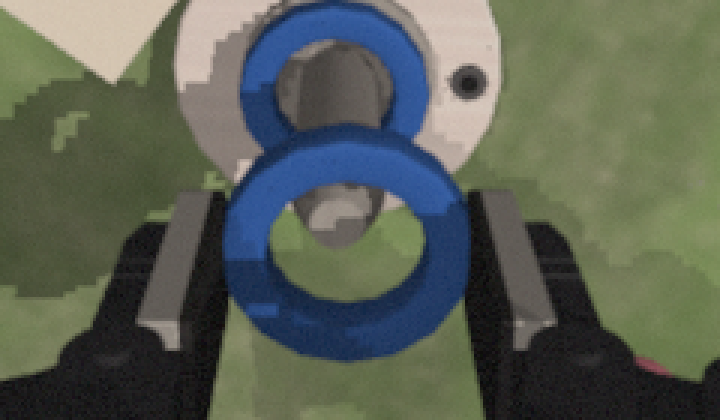

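The tip is slightly left at crop (336,225) against the ring centre (348,242), which matches the measured residuals. Correcting +1.5 mm x and -2 mm y, then lowering.

Request:
drive_tool:
  targets:
    - [0.0033, -0.0027, 0, 0.004, 0.002, 0, 36]
    - [0.0033, -0.0027, 0.01, 0.004, 0.002, 0, 36]
    - [0.0033, -0.0027, 0.035, 0.004, 0.002, 0, 36]
    - [0.0033, -0.0027, 0.06, 0.004, 0.002, 0, 36]
    - [0.0033, -0.0027, 0.077, 0.004, 0.002, 0, 36]
    - [0.0033, -0.0027, 0.077, 0.004, 0.002, 0, 36]

```text
t: 10.9
ee_pos: [0.4633, -0.331, 0.0455]
eef_rot: [-3.139, -0.001, -1.571]
wrist_force: [-0.4, -0.9, 0.2]
width: 0.0375
```

```bash
python3 - <<'E'
from plant import bot
from h import *
s=bot.state(); print(s['t'],s['ee_pos'],s['eef_rot'],s['width'],s['wrist_force'])
E
```

```text
10.9 [ 0.46325675 -0.33099061  0.04549635] [-3.13883448e+00 -1.48560253e-03 -1.57105178e+00] 0.03746741046942962 [-0.36240899 -0.92592293  0.18602039]
```

Request:
drive_tool:
  targets:
    - [-0.002, 0.0005, 0.005, -0.002, -0.001, 0, 36]
    - [-0.002, 0.0005, 0.005, -0.002, -0.001, 0, 36]
    - [-0.002, 0.0005, 0.005, 0, 0, 0, 50]
    - [-0.002, 0.0005, 0.005, 0, 0, 0, 50]
    - [-0.002, 0.0005, 0.005, 0, 0, 0, 50]
    - [-0.002, 0.0005, -0.05, 0, 0, 0, 50]
    - [-0.002, 0.0005, -0.12, 0, 0, 0, 50]
    - [-0.002, 0.0005, -0.15, 0, 0, 0, 52]
    - [-0.002, 0.0005, -0.15, 0, 0, 0, 52]
    - [-0.002, 0.0005, -0.15, 0, 0, 0, 52]

```text
t: 11.9
ee_pos: [0.4633, -0.3299, 0.1369]
eef_rot: [-3.136, -0.002, -1.571]
wrist_force: [0.1, 0.4, -0.3]
width: 0.0519
```

```bash
python3 - <<'E'
from plant import bot
from h import *
s=bot.state(); print(s['t'],s['ee_pos'],s['eef_rot'],s['width'],s['wrist_force'])
p=bot.camera_params("wrist"); im,d=bot.camera("wrist")
cv2.imwrite("pics/w11.png",im[140:340,140:420,::-1].repeat(2,0).repeat(2,1))
hsv=cv2.cvtColor(im,cv2.COLOR_RGB2HSV); m=cv2.inRange(hsv,(100,120,60),(125,255,255))
k,l,st,c=cv2.connectedComponentsWithStats(m)
for i in range(1,k):
    if st[i,4]>300:
        ys,xs=np.where(l==i);P=plane(p,xs,ys,.03);print(c[i],st[i,4],cv2.minEnclosingCircle((P[:,:2]*1000).astype(np.float32)), np.median((p['xyz']+ray(p,xs,ys)*d[ys,xs][:,None])[:,2]))
print(go(s,[.543,-.0815,.10],-np.pi/2))
E
```

```text
11.9 [ 0.46329463 -0.32986653  0.13690693] [-3.13577466e+00 -2.42459020e-03 -1.57112429e+00] 0.05193809065112837 [ 0.05379463  0.39307362 -0.2891414 ]
[274.81349911 205.92273535] 1126 ((464.72662353515625, -331.8067321777344), 20.587541580200195) 0.0304641554358258
(array([-0.4141, -0.1324,  0.0613]), array([-0.0037, -0.0015, -0.0002]))
```

View pics/w11.png

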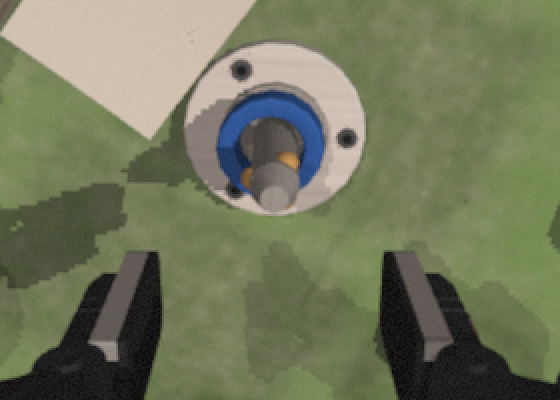

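Two rings are now stacked flat, with the top at 30 mm. Next is ring C at (0.543,-0.0815).

Request:
drive_tool:
  targets:
    - [-0.414, -0.132, 0.05, -0.004, -0.002, 0, 52]
    - [-0.414, -0.132, 0.05, -0.004, -0.002, 0, 52]
    - [-0.414, -0.132, 0.05, -0.004, -0.002, 0, 52]
    - [-0.414, -0.132, 0.05, -0.004, -0.002, 0, 52]
    - [-0.414, -0.132, 0.05, -0.004, -0.002, 0, 52]
    - [-0.414, -0.132, 0.05, -0.004, -0.002, 0, 52]
    - [-0.414, -0.132, 0.115, -0.004, -0.002, 0, 52]
    - [-0.414, -0.132, 0.115, -0.004, -0.002, 0, 52]
    - [-0.414, -0.132, 0.115, -0.004, -0.002, 0, 52]
    - [-0.414, -0.132, 0.115, -0.004, -0.002, 0, 52]

```text
t: 12.95
ee_pos: [0.5434, -0.0826, 0.0687]
eef_rot: [-3.142, -0.0, -1.571]
wrist_force: [-0.3, 0.1, 1.2]
width: 0.052
```

```bash
python3 - <<'E'
from plant import bot
from h import *
s=bot.state(); print(s['t'],s['ee_pos'],s['eef_rot'],s['width'],s['wrist_force'])
p=bot.camera_params("wrist"); im,d=bot.camera("wrist")
cv2.imwrite("pics/w12.png",im[140:340,140:420,::-1].repeat(2,0).repeat(2,1))
hsv=cv2.cvtColor(im,cv2.COLOR_RGB2HSV); m=cv2.inRange(hsv,(100,120,40),(125,255,255))
k,l,st,c=cv2.connectedComponentsWithStats(m)
for i in range(1,k):
    if st[i,4]>300:
        ys,xs=np.where(l==i);P=plane(p,xs,ys,.008);e=cv2.minEnclosingCircle((P[:,:2]*1000).astype(np.float32));print(c[i],st[i,4],e)
print(go(s,[.543,-.0815,.019],-np.pi/2))
E
```

```text
12.95 [ 0.54343324 -0.08260043  0.06873891] [-3.14153181e+00 -3.83470862e-05 -1.57149988e+00] 0.05199476147488574 [-0.25856505  0.08485064  1.16768049]
[275.66303271 241.25470763] 2018 ((543.2605590820312, -81.38064575195312), 20.258058547973633)
[219.2033543  334.46540881] 477 ((585.1492919921875, -14.6599702835083), 18.49118423461914)
[321.71351351 375.48828829] 555 ((511.04864501953125, 23.029876708984375), 15.664236068725586)
(array([-0.0018,  0.0007,  0.0829]), array([-0.    , -0.    , -0.0004]))
```

View pics/w12.png

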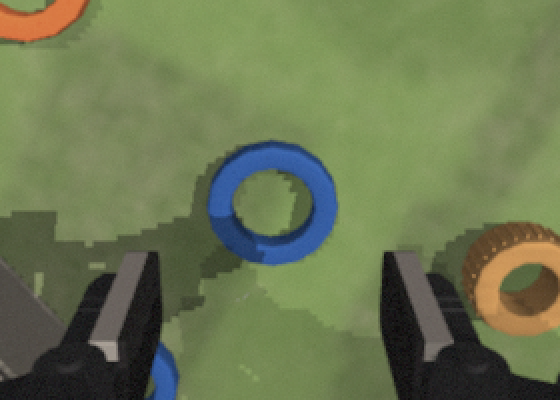

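Ring C is centred at crop (272,202). Before going lower I want to check the clearance to the sample box on the left.

```bash
python3 - <<'E'
from plant import bot
from h import *
for n in ("top","side"):
    z=np.load(n+"0.npz");p=bot.camera_params(n);d=z['d']
    v,u=np.mgrid[0:420,0:560]; W=p['xyz']+ray(p,u.ravel(),v.ravel())*d.ravel()[:,None]
    g=(W[:,2]>.03)&(W[:,2]<.046)&(W[:,0]>.5)&(W[:,0]<.85)&(W[:,1]>-.2)&(W[:,1]<.15)
    Q=W[g]; print(n,g.sum(),cv2.minAreaRect((Q[:,:2]*1000).astype(np.float32)),Q[Q[:,0].argmin()].round(3),Q[Q[:,1].argmin()].round(3))
E
```

```text
top 498 ((675.6630249023438, -31.015396118164062), (111.38410186767578, 84.24613189697266), 35.483707427978516) [ 0.61  -0.033  0.037] [ 0.651 -0.092  0.037]
side 879 ((727.4146728515625, -84.34547424316406), (116.44786834716797, 234.9975128173828), 43.26445388793945) [ 0.612 -0.034  0.037] [ 0.85  -0.13   0.044]
```

The box's nearest points are (0.610,-0.033) and (0.651,-0.092), outside the fingers' footprint (x<0.60 at y≈-0.08). Descending and gripping.

Request:
drive_tool:
  targets:
    - [-0.0012, 0.0003, 0.04, 0, 0, 0, 50]
    - [-0.0012, 0.0003, 0.07, 0, 0, 0, 50]
    - [-0.0012, 0.0003, 0.083, 0, 0, 0, 50]
    - [-0.0012, 0.0003, 0.083, 0, 0, 0, 50]
    - [-0.0012, 0.0003, 0.083, 0, 0, 0, 36]
    - [-0.0012, 0.0003, 0.083, 0, 0, 0, 36]
    - [-0.0012, 0.0003, 0.083, 0, 0, 0, 36]
    - [-0.0012, 0.0003, 0.083, 0, 0, 0, 36]

```text
t: 13.8
ee_pos: [0.5437, -0.0811, 0.0191]
eef_rot: [-3.14, 0.0, -1.57]
wrist_force: [0.2, 0.0, 5.8]
width: 0.0379
```

Request:
drive_tool:
  targets:
    - [0, 0, -0.05, 0, 0, 0, 36]
    - [0, 0, -0.12, 0, 0, 0, 36]
    - [0, 0, -0.17, 0, 0, 0, 36]
    - [0, 0, -0.17, 0, 0, 0, 36]
    - [0, 0, -0.17, 0, 0, 0, 36]

```text
t: 14.3
ee_pos: [0.5429, -0.0809, 0.1203]
eef_rot: [-3.141, 0.001, -1.571]
wrist_force: [-0.6, -0.2, -2.0]
width: 0.038
```

```bash
python3 - <<'E'
from plant import bot
from h import *
s,im,o,r,z=ringoff(bot,.0105); print(s['t'],s['ee_pos'],s['eef_rot'],s['width'],o,r,z)
cv2.imwrite("pics/w13.png",im[200:340,160:400,::-1].repeat(3,0).repeat(3,1))
p=bot.camera_params("wrist")
for q in [(348,242),(348,253)]: print(plane(p,160+q[0]/3,200+q[1]/3,s['ee_pos'][2]-.0105)[0][:2]-s['ee_pos'][:2])
print(go(s,[.4628,-.3302,.122],-np.pi/2))
E
```

```text
14.3 [ 0.54291028 -0.08090465  0.12029942] [-3.14131562e+00  1.21286757e-03 -1.57110918e+00] 0.0379599347770586 [-7.70289587e-05 -7.39133023e-04] 20.535242080688477 [-0.01428592 -0.0106261  -0.00952709]
[-0.00105026 -0.00302143]
[-0.00105028 -0.00111141]
(array([ 0.4155,  0.1334, -0.0034]), array([-0.0002,  0.0008, -0.0002]))
```

View pics/w13.png

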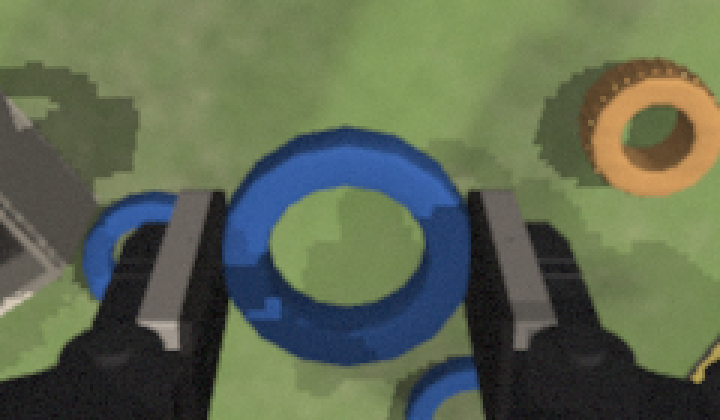

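Ring C is held level with an offset of only -0.7 mm in y. Carrying it over.

Request:
drive_tool:
  targets:
    - [0.4145, 0.1335, -0.003, 0, 0.001, 0, 36]
    - [0.4145, 0.1335, -0.003, 0, 0.001, 0, 36]
    - [0.4145, 0.1335, -0.003, 0, 0.001, 0, 36]
    - [0.4145, 0.1335, -0.003, 0, 0.001, 0, 36]
    - [0.4145, 0.1335, -0.003, 0, 0.001, 0, 36]
    - [0.4145, 0.1335, -0.003, 0, 0.001, 0, 36]
    - [0.4145, 0.1335, 0.02, 0, 0.001, 0, 36]
    - [0.4145, 0.1335, 0.045, 0, 0.001, 0, 36]
    - [0.4145, 0.1335, 0.045, 0, 0.001, 0, 36]
    - [0.4145, 0.1335, 0.045, 0, 0.001, 0, 36]

```text
t: 15.35
ee_pos: [0.4623, -0.3294, 0.0921]
eef_rot: [3.138, -0.0, -1.57]
wrist_force: [0.3, 1.2, 0.2]
width: 0.0378
```

```bash
python3 - <<'E'
from plant import bot
from h import *
p=bot.camera_params("wrist"); s=bot.state(); im,d=bot.camera("wrist"); print(s['t'],s['ee_pos'],s['eef_rot'],s['width'],s['wrist_force'])
cv2.imwrite("pics/w14.png",im[200:340,160:400,::-1].repeat(3,0).repeat(3,1))
print(go(s,[.4628,-.3296,.0502],-np.pi/2))
E
```

```text
15.35 [ 0.46225667 -0.32938774  0.09205576] [ 3.13835440e+00 -4.65294245e-04 -1.57042577e+00] 0.03781383779841498 [0.34851407 1.23858117 0.17380131]
(array([ 0.0003, -0.0011,  0.0698]), array([ 0.0021, -0.0003,  0.0002]))
```

View pics/w14.png

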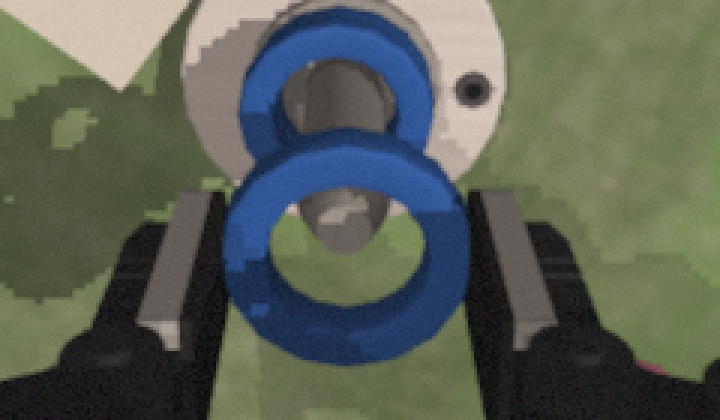

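Request:
drive_tool:
  targets:
    - [0.0002, -0.0008, 0.02, 0.002, 0, 0, 36]
    - [0.0002, -0.0008, 0.04, 0.002, 0, 0, 36]
    - [0.0002, -0.0008, 0.06, 0.002, 0, 0, 36]
    - [0.0002, -0.0008, 0.07, 0.002, 0, 0, 36]
    - [0.0002, -0.0008, 0.07, 0.002, 0, 0, 36]
    - [0.0002, -0.0008, 0.07, 0.002, 0, 0, 36]

```text
t: 16.0
ee_pos: [0.4632, -0.33, 0.0509]
eef_rot: [-3.14, -0.001, -1.571]
wrist_force: [0.0, -0.3, -0.1]
width: 0.0378
```

Request:
drive_tool:
  targets:
    - [0, 0, 0.0015, 0, 0, 0, 36]
    - [0, 0, 0.0015, 0, 0, 0, 50]
    - [0, 0, 0.0015, 0, 0, 0, 50]
    - [0, 0, 0.0015, 0, 0, 0, 50]
    - [0, 0, -0.05, 0, 0, 0, 50]
    - [0, 0, -0.12, 0, 0, 0, 50]
    - [0, 0, -0.145, 0, 0, 0, 52]
    - [0, 0, -0.145, 0, 0, 0, 52]
    - [0, 0, -0.145, 0, 0, 0, 52]

```text
t: 16.9
ee_pos: [0.4627, -0.3297, 0.1375]
eef_rot: [-3.139, -0.001, -1.571]
wrist_force: [-0.5, -0.2, -1.6]
width: 0.0521
```

```bash
python3 - <<'E'
from plant import bot
from h import *
s=bot.state(); print(s['t'],s['ee_pos'],s['eef_rot'],s['width'],s['wrist_force'])
p=bot.camera_params("wrist"); im,d=bot.camera("wrist")
a=im[140:340,140:420,::-1].repeat(2,0).repeat(2,1)
i2,_=bot.camera("side"); b=cv2.resize(i2[150:230,240:340],(500,400),interpolation=2)[:,:,::-1]
cv2.imwrite("pics/w15.png",cv2.resize(np.hstack([a[:,:300+260],b]),(800,302)))
hsv=cv2.cvtColor(im,cv2.COLOR_RGB2HSV); m=cv2.inRange(hsv,(100,120,60),(125,255,255))
k,l,st,c=cv2.connectedComponentsWithStats(m)
for i in range(1,k):
    if st[i,4]>300:
        ys,xs=np.where(l==i);P=plane(p,xs,ys,.038);print(c[i],st[i,4],cv2.minEnclosingCircle((P[:,:2]*1000).astype(np.float32)), np.median((p['xyz']+ray(p,xs,ys)*d[ys,xs][:,None])[:,2]))
print(go(s,[.4657,-.0575,.10],-np.pi/2))
E
```

```text
16.9 [ 0.46271621 -0.32965548  0.13754491] [-3.13939750e+00 -5.92361367e-04 -1.57117670e+00] 0.0520577033530288 [-0.48562948 -0.16053839 -1.55737333]
[274.09040718 208.09040718] 1449 ((463.8304748535156, -332.267333984375), 21.773523330688477) 0.03831243950329241
(array([-0.4536, -0.0047,  0.0623]), array([-0.0014, -0.0004, -0.0002]))
```

View pics/w15.png

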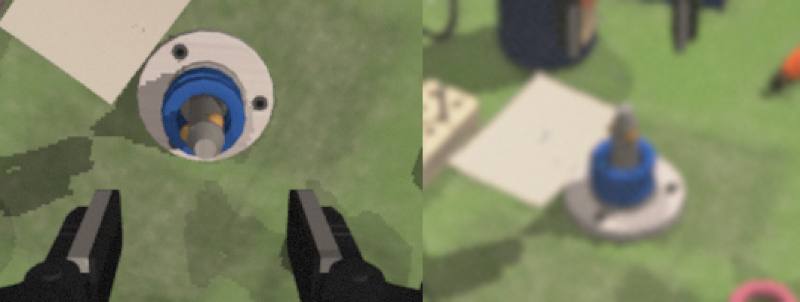

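Three rings are stacked flat, with the top at 38 mm. Now the collar.

Request:
drive_tool:
  targets:
    - [-0.4535, -0.0045, 0.05, -0.001, 0, 0, 50]
    - [-0.4535, -0.0045, 0.05, -0.001, 0, 0, 50]
    - [-0.4535, -0.0045, 0.05, -0.001, 0, 0, 50]
    - [-0.4535, -0.0045, 0.05, -0.001, 0, 0, 50]
    - [-0.4535, -0.0045, 0.05, -0.001, 0, 0, 50]
    - [-0.4535, -0.0045, 0.05, -0.001, 0, 0, 50]
    - [-0.4535, -0.0045, 0.1, -0.001, 0, 0, 50]
    - [-0.4535, -0.0045, 0.1, -0.001, 0, 0, 50]
    - [-0.4535, -0.0045, 0.1, -0.001, 0, 0, 50]
    - [-0.4535, -0.0045, 0.1, -0.001, 0, 0, 50]

```text
t: 18.0
ee_pos: [0.4662, -0.0584, 0.0782]
eef_rot: [-3.141, -0.001, -1.572]
wrist_force: [0.2, -0.4, 0.3]
width: 0.0499
```

```bash
python3 - <<'E'
from plant import bot
from h import *
s=bot.state(); print(s['t'],s['ee_pos'],s['eef_rot'],s['width'],s['wrist_force'])
p=bot.camera_params("wrist"); im,d=bot.camera("wrist")
cv2.imwrite("pics/w16.png",im[140:340,140:420,::-1].repeat(2,0).repeat(2,1))
f=lambda x,y:(140+x/2-.25,140+y/2-.25)
np.save("w16.npy",im)
print(pix(p,[.4657,-.0575,.015]))
hsv=cv2.cvtColor(im,cv2.COLOR_RGB2HSV); m=cv2.inRange(hsv,(5,100,60),(22,255,255))
k,l,st,c=cv2.connectedComponentsWithStats(m)
for i in range(1,k):
    if st[i,4]>300:
        ys,xs=np.where(l==i);W=p['xyz']+ray(p,xs,ys)*d[ys,xs][:,None];t=W[:,2]>.0135
        print(c[i],st[i,4],cv2.minEnclosingCircle((W[t][:,:2]*1000).astype(np.float32)),W[t][:,2].mean())
print(go(s,[.4657,-.0575,.02],-np.pi/2))
E
```

```text
18.0 [ 0.46618414 -0.05843843  0.07818752] [-3.14050547e+00 -1.47616599e-03 -1.57156173e+00] 0.04990194458776523 [ 0.2053633  -0.43827876  0.3443807 ]
[276.08236556 240.18124376]
[26.20066414 79.0455408 ] 2108 ((466.21466064453125, -141.33346557617188), 9.999999747378752e-05) 0.20280165027309213
[276.77236157 237.9602461 ] 2113 ((464.40570068359375, -90.54674530029297), 50.819026947021484) 0.016739604365953294
(array([-0.0017,  0.0009,  0.097 ]), array([-0.0007, -0.0009, -0.0005]))
```

View pics/w16.png

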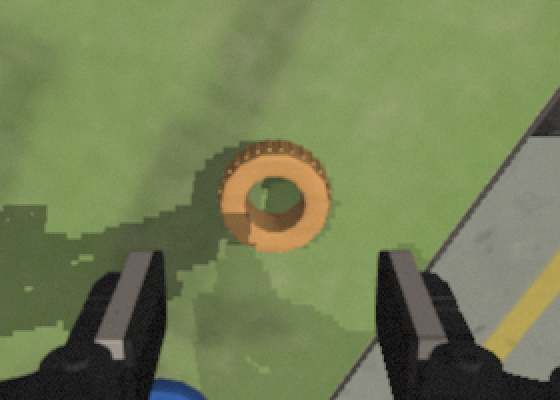

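The collar, with its knurled outside, is centred at crop (275,202). Gripping it with the fingertips about 4 mm above the table.

Request:
drive_tool:
  targets:
    - [-0.0015, 0.0015, 0.04, -0.001, -0.001, 0, 50]
    - [-0.0015, 0.0015, 0.075, -0.001, -0.001, 0, 50]
    - [-0.0015, 0.0015, 0.092, -0.001, -0.001, 0, 50]
    - [-0.0015, 0.0015, 0.092, -0.001, -0.001, 0, 50]
    - [-0.0015, 0.0015, 0.092, -0.001, -0.001, 0, 28]
    - [-0.0015, 0.0015, 0.092, -0.001, -0.001, 0, 28]
    - [-0.0015, 0.0015, 0.092, -0.001, -0.001, 0, 28]
    - [-0.0015, 0.0015, 0.092, -0.001, -0.001, 0, 28]
    - [-0.0015, 0.0015, 0.092, -0.001, -0.001, 0, 28]
  squeeze: 60

```text
t: 18.95
ee_pos: [0.4659, -0.057, 0.0236]
eef_rot: [-3.14, 0.0, -1.57]
wrist_force: [-0.7, -0.9, 6.9]
width: 0.0309
```

Request:
drive_tool:
  targets:
    - [0, 0, -0.05, 0, 0, 0, 28]
    - [0, 0, -0.12, 0, 0, 0, 28]
    - [0, 0, -0.18, 0, 0, 0, 28]
    - [0, 0, -0.18, 0, 0, 0, 28]
    - [0, 0, -0.18, 0, 0, 0, 28]

```text
t: 19.45
ee_pos: [0.4653, -0.0568, 0.1311]
eef_rot: [-3.14, 0.002, -1.571]
wrist_force: [-0.1, 0.5, -1.4]
width: 0.0306
```

```bash
python3 - <<'E'
from plant import bot
from h import *
s,im,o,r,z=ringoff(bot,.008,mask=((5,100,40),(22,255,255))); print(s['t'],s['ee_pos'],s['eef_rot'],s['width'],s['wrist_force'],o,r,z)
cv2.imwrite("pics/w17.png",im[200:340,160:400,::-1].repeat(3,0).repeat(3,1))
print(go(s,[.4626,-.3302,.13],-np.pi/2))
E
```

```text
19.45 [ 0.46531818 -0.0567725   0.13105253] [-3.14040654e+00  1.56566568e-03 -1.57118036e+00] 0.03056043836973557 [-0.07382457  0.5473488  -1.38805869] [-8.01464304e-05 -2.71154740e-03] 19.328630447387695 [-0.01831248 -0.00842361 -0.00706658]
(array([0.4557, 0.0044, 0.001 ]), array([-0.0008,  0.001 , -0.0002]))
```

View pics/w17.png

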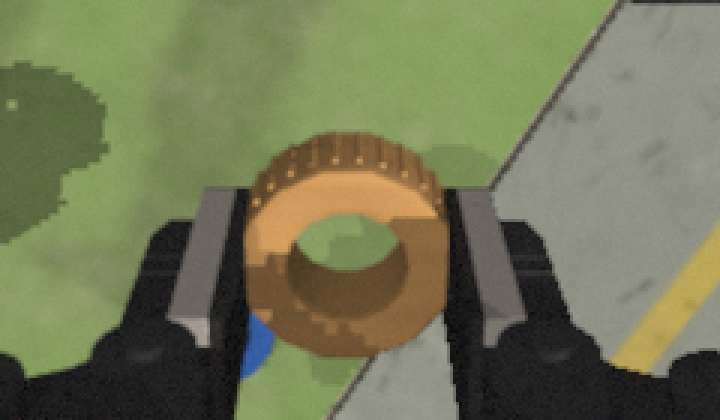

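The collar is held level, with its top face centred at crop (347,264). Computing the offset from that.

```bash
python3 - <<'E'
from plant import bot
from h import *
s=bot.state();p=bot.camera_params("wrist")
for q in [(347,263.5),(246,263),(448,263),(347,170),(347,357)]:
    print(q,(plane(p,160+q[0]/3-.33,200+q[1]/3-.33,s['ee_pos'][2]-.0085)[0][:2]-s['ee_pos'][:2]).round(4))
E
```

```text
(347, 263.5) [-0.  0.]
(246, 263) [ 0.0153 -0.0001]
(448, 263) [-0.0153 -0.    ]
(347, 170) [-0.     -0.0157]
(347, 357) [-0.      0.0169]
```

Request:
drive_tool:
  targets:
    - [0.4555, 0.0044, 0.001, 0, 0.001, 0, 28]
    - [0.4555, 0.0044, 0.001, 0, 0.001, 0, 28]
    - [0.4555, 0.0044, 0.001, 0, 0.001, 0, 28]
    - [0.4555, 0.0044, 0.001, 0, 0.001, 0, 28]
    - [0.4555, 0.0044, 0.001, 0, 0.001, 0, 28]
    - [0.4555, 0.0044, 0.001, 0, 0.001, 0, 28]
    - [0.4555, 0.0044, 0.001, 0, 0.001, 0, 28]
    - [0.4555, 0.0044, 0.03, 0, 0.001, 0, 28]
    - [0.4555, 0.0044, 0.037, 0, 0.001, 0, 28]
    - [0.4555, 0.0044, 0.037, 0, 0.001, 0, 28]
    - [0.4555, 0.0044, 0.037, 0, 0.001, 0, 28]
    - [0.4555, 0.0044, 0.037, 0, 0.001, 0, 28]

```text
t: 20.7
ee_pos: [0.4627, -0.3301, 0.1086]
eef_rot: [3.141, -0.002, -1.57]
wrist_force: [-0.6, 0.0, 0.2]
width: 0.0306
```

```bash
python3 - <<'E'
from plant import bot
from h import *
p=bot.camera_params("wrist"); s=bot.state(); im,d=bot.camera("wrist"); print(s['t'],s['ee_pos'],s['eef_rot'],s['width'],s['wrist_force'])
cv2.imwrite("pics/w18.png",im[160:320,160:400,::-1].repeat(3,0).repeat(3,1))
i2,_=bot.camera("side"); cv2.imwrite("pics/s18.png",cv2.resize(i2[140:230,240:360],(800,600),interpolation=2)[:,:,::-1])
print(pix(p,[.4628,-.3302,.074]),pix(p,[.4628,-.3302,.064]),pix(p,[.4628,-.3302,.038]))
print(go(s,[.4626,-.330,.108],-np.pi/2))
E
```

```text
20.7 [ 0.46272307 -0.33014214  0.10858683] [ 3.14128700e+00 -1.60164062e-03 -1.57015922e+00] 0.03063129913144422 [-0.55895445  0.02354925  0.15878053]
[275.07918025 260.58582056] [275.0538547  252.20352787] [274.9986103  233.91864482]
(array([-0.0002,  0.0002,  0.001 ]), array([ 0.0002, -0.001 ,  0.0004]))
```

View pics/w18.png

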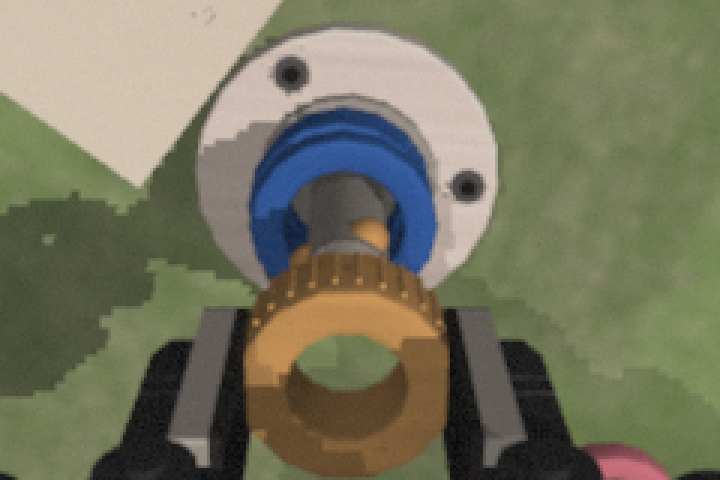

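View pics/s18.png

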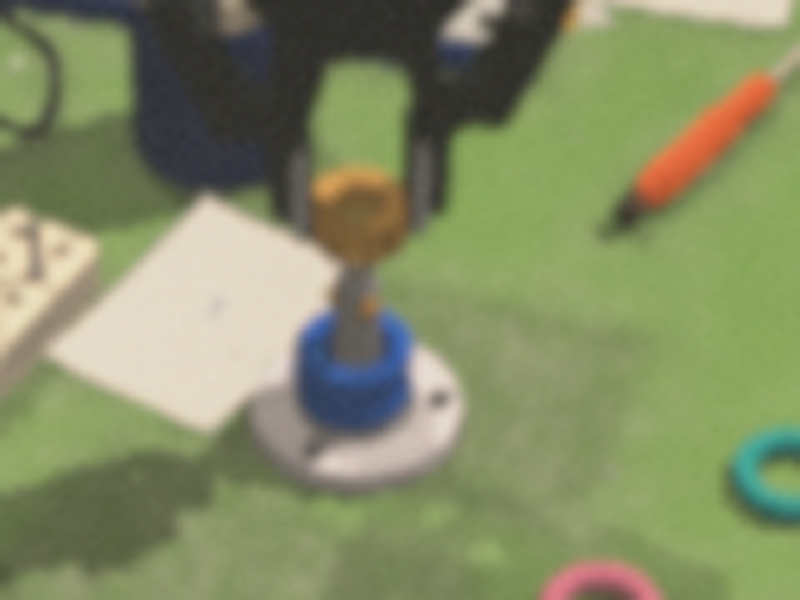

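```bash
python3 - <<'E'
from plant import bot
from h import *
s=bot.state();p=bot.camera_params("wrist");im,d=bot.camera("wrist");print(s['ee_pos'])
f=lambda x,y:(160+x/3-.33,160+y/3-.33)
print(plane(p,*f(347,27),.01),plane(p,*f(196,172),.01),plane(p,*f(498,172),.01))
hsv=cv2.cvtColor(im,cv2.COLOR_RGB2HSV); lab=((hsv[:,:,1]<45)&(hsv[:,:,2]>110)).astype(np.uint8)
lab[:, :220]=0; lab[270:]=0; lab[:,345:]=0
v,u=np.where(lab>0); 
E_=[]
for r in range(172,255,3):
    c=np.where((hsv[r,300:345,1]<60)&(hsv[r,300:345,2]>100))[0]
    if len(c): E_.append((300+c.max()+.5,r))
for c0 in range(245,325,3):
    r=np.where((hsv[160:200,c0,1]<60)&(hsv[160:200,c0,2]>100))[0]
    if len(r): E_.append((c0,160+r.min()-.5))
E_=np.array(E_); Q=plane(p,E_[:,0],E_[:,1],.01)[:,:2]
from scipy.optimize import least_squares
g=least_squares(lambda q:np.hypot(Q[:,0]-q[0],Q[:,1]-q[1])-.036,[.4628,-.330],loss='soft_l1',f_scale=.0005);print(g.x,np.sqrt(np.mean(g.fun**2)))
g=least_squares(lambda q:np.hypot(Q[:,0]-q[0],Q[:,1]-q[1])-q[2],[.4628,-.330,.036],loss='soft_l1',f_scale=.0005);print(g.x)
E
```

```text
[ 0.46265345 -0.33022465  0.10854542]
[[ 0.46248074 -0.36609506  0.01      ]] [[ 0.49809133 -0.33141938  0.01      ]] [[ 0.42684793 -0.33137856  0.01      ]]
[ 0.4627208  -0.33141722] 0.0023453277150520713
[ 0.4641756  -0.33038194  0.0375093 ]
```

The post fits at (0.4625,-0.3301) and the collar is centred within about 0.5 mm. Lowering over the nose, stopping above the balls.

Request:
drive_tool:
  targets:
    - [0, 0, 0.01, 0, -0.001, 0, 28]
    - [0, 0, 0.02, 0, -0.001, 0, 28]
    - [0, 0, 0.03, 0, -0.001, 0, 28]
    - [0, 0, 0.033, 0, -0.001, 0, 28]
    - [0, 0, 0.033, 0, -0.001, 0, 28]

```text
t: 21.35
ee_pos: [0.462, -0.3303, 0.0876]
eef_rot: [3.139, 0.001, -1.571]
wrist_force: [0.6, 0.8, -0.5]
width: 0.0306
```

```bash
python3 - <<'E'
from plant import bot
from h import *
p=bot.camera_params("wrist"); s=bot.state(); im,d=bot.camera("wrist"); print(s['t'],s['ee_pos'],s['eef_rot'],s['width'],s['wrist_force'])
cv2.imwrite("pics/w19.png",im[160:320,160:400,::-1].repeat(3,0).repeat(3,1))
E
```

```text
21.35 [ 0.46198741 -0.33030521  0.08756722] [ 3.13944260e+00  8.29359084e-04 -1.57094091e+00] 0.03060658915980259 [ 0.59643984  0.81265503 -0.48016841]
```

View pics/w19.png

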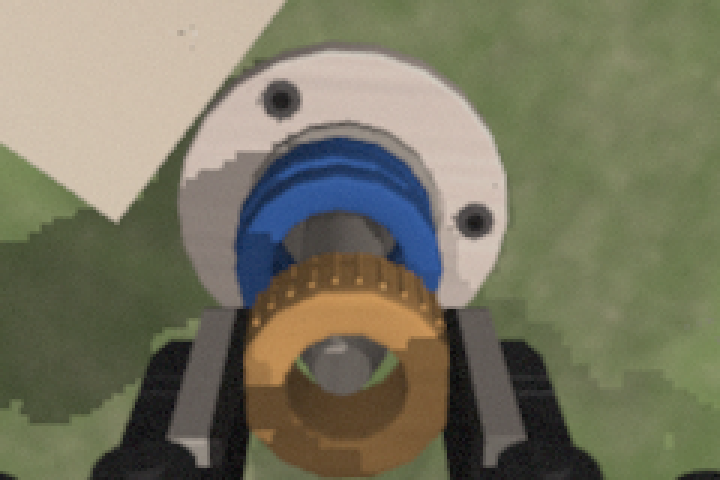

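The nose is inside the bore at crop (342,370). Pushing down slowly onto the balls.

Request:
drive_tool:
  targets:
    - [0, -0.0008, 0.004, 0.001, 0.001, 0, 28]
    - [0, -0.0008, 0.008, 0.001, 0.001, 0, 28]
    - [0, -0.0008, 0.012, 0.001, 0.001, 0, 28]
    - [0, -0.0008, 0.016, 0.001, 0.001, 0, 28]
    - [0, -0.0008, 0.016, 0.001, 0.001, 0, 28]

```text
t: 21.9
ee_pos: [0.4629, -0.3308, 0.0797]
eef_rot: [-3.14, -0.002, -1.571]
wrist_force: [-0.2, 1.8, 1.5]
width: 0.0305
```

Request:
drive_tool:
  targets:
    - [0, 0, 0.004, 0, 0, 0, 28]
    - [0, 0, 0.008, 0, 0, 0, 28]
    - [0, 0, 0.012, 0, 0, 0, 28]
    - [0, 0, 0.016, 0, 0, 0, 28]
    - [0, 0, 0.016, 0, 0, 0, 28]

```text
t: 22.4
ee_pos: [0.4626, -0.3301, 0.0679]
eef_rot: [3.141, -0.0, -1.571]
wrist_force: [0.8, -0.4, -0.7]
width: 0.0304
```

Request:
drive_tool:
  targets:
    - [0, 0, 0.004, 0, 0, 0, 28]
    - [0, 0, 0.007, 0, 0, 0, 28]
    - [0, 0, 0.01, 0, 0, 0, 28]
    - [0, 0, 0.01, 0, 0, 0, 28]
    - [0, 0, 0.01, 0, 0, 0, 28]

```text
t: 22.9
ee_pos: [0.4627, -0.3303, 0.0629]
eef_rot: [-3.141, -0.001, -1.571]
wrist_force: [-0.1, -0.0, -0.3]
width: 0.0305
```

```bash
python3 - <<'E'
from plant import bot
from h import *
p=bot.camera_params("wrist"); s=bot.state(); im,d=bot.camera("wrist"); print(s['t'],s['ee_pos'],s['eef_rot'],s['width'],s['wrist_force'])
cv2.imwrite("pics/w20.png",im[160:320,160:400,::-1].repeat(3,0).repeat(3,1))
E
```

```text
22.9 [ 0.46267582 -0.3302884   0.0628777 ] [-3.14134597e+00 -9.12376101e-04 -1.57093867e+00] 0.03054295766618864 [-0.07671523 -0.03811871 -0.32775363]
```

View pics/w20.png

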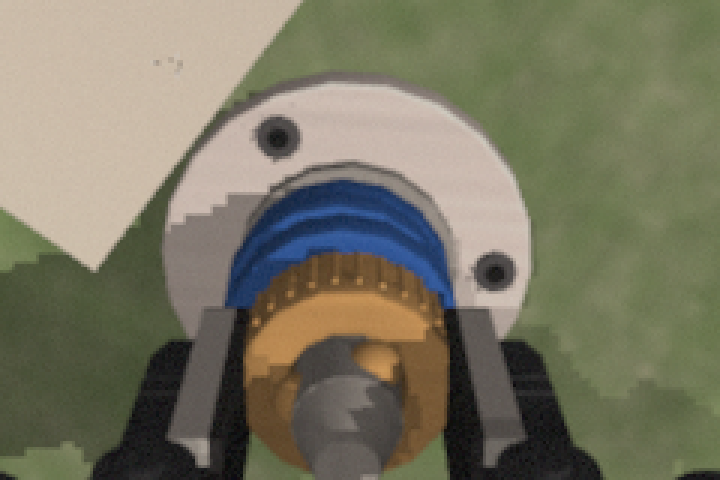

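The balls at crop (375,360) and (287,395) have come out above the collar. I'll lower another 1.5 mm for contact, then release and back off.

Request:
drive_tool:
  targets:
    - [0, 0, 0.003, 0, 0, 0, 28]
    - [0, 0, 0.003, 0, 0, 0, 28]
    - [0, 0, 0.003, 0, 0, 0, 28]

```text
t: 23.25
ee_pos: [0.463, -0.3306, 0.0617]
eef_rot: [-3.14, -0.002, -1.571]
wrist_force: [-0.8, 0.5, 3.6]
width: 0.0306
```

Request:
drive_tool:
  targets:
    - [0, 0, 0, 0, 0, 0, 46]
    - [0, 0, 0, 0, 0, 0, 50]
    - [0, 0, 0, 0, 0, 0, 50]
    - [0, 0, 0, 0, 0, 0, 50]
    - [0, 0, -0.04, 0, 0, 0, 50]
    - [0, 0, -0.1, 0, 0, 0, 50]
    - [0, 0, -0.17, 0, 0, 0, 50]
    - [0, 0, -0.17, 0, 0, 0, 50]
    - [0, 0, -0.17, 0, 0, 0, 50]

```text
t: 24.15
ee_pos: [0.4633, -0.3304, 0.1642]
eef_rot: [-3.138, -0.002, -1.571]
wrist_force: [-0.5, -0.7, -0.7]
width: 0.0497
```

```bash
python3 - <<'E'
from plant import bot
from h import *
p=bot.camera_params("wrist"); s=bot.state(); im,d=bot.camera("wrist"); print(s['t'],s['ee_pos'],s['width'],s['wrist_force'])
a=im[120:320,160:400,::-1].repeat(2,0).repeat(2,1)
ps=bot.camera_params("side");i2,d2=bot.camera("side"); b=cv2.resize(i2[160:230,255:330],(400,400),interpolation=2)[:,:,::-1]
cv2.imwrite("pics/w21.png",cv2.resize(np.hstack([a,b]),(792,360)))
hsv=cv2.cvtColor(im,cv2.COLOR_RGB2HSV); m=cv2.inRange(hsv,(5,100,60),(22,255,255))
k,l,st,c=cv2.connectedComponentsWithStats(m)
for i in range(1,k):
    if st[i,4]>150:
        ys,xs=np.where(l==i);W=p['xyz']+ray(p,xs,ys)*d[ys,xs][:,None]; print(c[i],st[i,4],np.percentile(W[:,2],[10,25,50,75,90]).round(4))
t0=np.load("side0.npz")['im'].astype(int)
pt=bot.camera_params("top")
for n,pp,i3 in (("side",ps,i2),("top",pt,bot.camera("top")[0])):
    h2=cv2.cvtColor(i3,cv2.COLOR_RGB2HSV); m=cv2.inRange(h2,(100,120,60),(125,255,255)); k,l,st,c=cv2.connectedComponentsWithStats(m)
    for i in range(1,k):
        if 60<st[i,4]<400: print(n,c[i].round(1),st[i,4],plane(pp,*c[i],.006)[0][:2].round(4))
E
```

```text
24.15 [ 0.46328685 -0.33035254  0.16419561] 0.0497357217183169 [-0.54472378 -0.66945745 -0.73473235]
[456.6865451   35.55741745] 2029 [0.0086 0.0109 0.0135 0.0147 0.0153]
[275.82286213 208.60820244] 1146 [0.0509 0.0529 0.0536 0.0542 0.0552]
[ 91.56581938 255.42632775] 4839 [0.0117 0.024  0.0422 0.0478 0.0484]
side [236.  323.5] 179 [ 0.5957 -0.0158]
side [286.1 345.8] 196 [0.508 0.037]
```

View pics/w21.png

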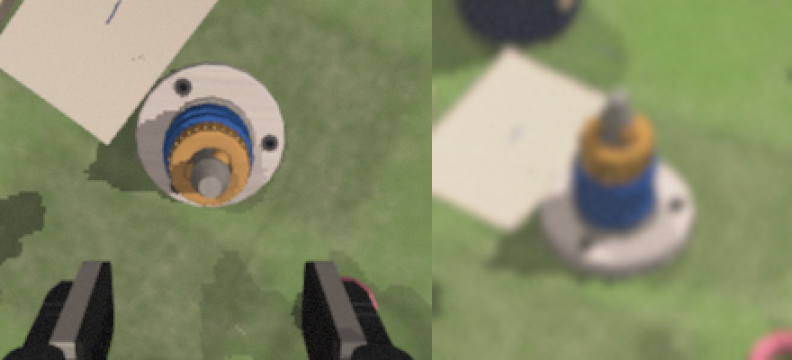

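The collar's top is at about 53.5 mm, where 53 mm is fully seated. It sits level on three rings with the balls above it, the spares are at their start points, and the gripper is clear. Handing in.

```bash
python3 -c "
from plant import bot
print(bot.finish_job())"
```

```text
the job is handed in; nothing more can be done
None
```

The stop post is set up and handed in: three blue rings lie flat on the shoulder, and the brass collar is pushed home over them below the sprung balls. I handed it in at about 24 s of the 67 s allowed, with the gripper open and well clear above the post. No verdict was reported.

- **Collar:** its top face measures about 53.5 mm above the worktop, where 53 mm is fully seated. It looks level. With the collar down, two of the three balls showed sprung out above it; the third was not in view. I only inferred the balls' travel from the pictures.
- **Rings:** the top of the stack was at about 38 mm before the collar went on. The second ring may sit about 2 mm off the axis, within the 7 mm allowed.
- **Forces:** the readings at the end of each move while pressing on the post stayed below 4 N. The highest reading overall was 19 N, when the fingertips pressed on the worktop during the first grasp.
- **Spare rings:** the side camera found both at their starting points. In the last check the top camera found no blue rings, so it neither confirmed nor contradicted this.
- **Sample box, tape roll and solvent bottle:** I planned clear of them and saw no contact, but did not measure their positions again at the end.

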